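# Heft the sample pots, load the filled ones and close up the row

### The job

The five sealed sample pots all look alike, but some are filled with metal and the others are empty: heft each one, stand the filled ones in the channel of the pot holder (its sliding follower has to be drawn back first) and stand the empty ones upright on the red tray. Then gently slide the follower up until it stops against the row, so that the filled pots stand closed up without gaps between the end block and the follower. Leave the eraser and the glue stick where they are.

Things in the scene. Friction and masses are not known exactly. Their poses are not given: they have to be found in the camera images.
- pot_holder: fixed pot holder: grey base plate 100 x 262 mm, channel along its y axis. Origin: centre of underside, z up; channel floor at z = 8 mm. Channel 50 mm wide (x = -25 to 25) between walls 6 mm thick that rise to z = 19 mm; end block (top z = 42 mm, inner face y = 115 mm) closes the +y end, a bar (top z = 24 mm) the -y end. The follower slides in it
- stop_face (a point): centre of the end block's inner face, at x = 0, y = 115 mm, z = 27 mm of the pot holder; axes as the pot holder's
- follower (a joint): place of the follower along the channel, m: 0 = drawn fully back, grows towards the end block, limit 0.190; its front face is at y = -80 mm + value of the pot holder. It starts forward, at 0.10 to 0.185. Slides with about 1 N of friction and stays where it is left; pushing a row of four filled pots along takes up to 15 N
- follower_face (a point): point on the middle line of the follower's flat front face, which meets the pots (46 mm wide, 2 to 40 mm above the channel floor); axes as the pot holder's, so the face looks to +y
- follower_grip (a point): grip point on the follower's black upright fin, 12 mm thick (along x) and 36 mm long (along y); the fin stands free from 48 to 100 mm above the table, this point is 80 mm above the table, 18 mm behind the front face; axes as the pot holder's
- tray: flat red plastic tray, fixed to the table: flat top 4 mm above the table, reaching x = -73 to 73 mm and y = -60 to 90 mm of its own frame, with a pull tab from y = -60 to -91 mm that is not a place for pots. Origin: on the table under it; z up
- gooseneck_lamp: desk lamp, fixed, between the pots and the pot holder: foot at the back; its bent neck comes forward over the table, up to 201 mm high, to the lamp head (41 to 79 mm above the table). Origin: on the table in mid-length; in world axes neck and head lie at x = -0.25 to 0.2 m, y = -0.11 to 0.06 m of it. Nothing of it stands nearer the robot than x = -0.25 m of it
- eraser: eraser in a sleeve, 21 x 42 x 13 mm, bystander; origin: centre of its underside
- glue_stick: glue stick, 26 mm across and 84 mm high, standing, bystander; origin: centre of its underside
- pot_a: sealed sample pot, upright, 44 mm across at its base flange (lowest 4 mm) and cap (aluminium, ribbed, 31 to 46 mm up), 41 mm in between (white), 46 mm high; all five look alike. A filled one weighs 310 to 410 g, an empty one 40 to 80 g: only its weight tells which this is (2 to 4 of the five are filled). Origin: centre of its underside, z up its axis
- pot_b: sealed sample pot, upright, 44 mm across at its base flange (lowest 4 mm) and cap (aluminium, ribbed, 31 to 46 mm up), 41 mm in between (white), 46 mm high; all five look alike. A filled one weighs 310 to 410 g, an empty one 40 to 80 g: only its weight tells which this is (2 to 4 of the five are filled). Origin: centre of its underside, z up its axis
- pot_c: sealed sample pot, upright, 44 mm across at its base flange (lowest 4 mm) and cap (aluminium, ribbed, 31 to 46 mm up), 41 mm in between (white), 46 mm high; all five look alike. A filled one weighs 310 to 410 g, an empty one 40 to 80 g: only its weight tells which this is (2 to 4 of the five are filled). Origin: centre of its underside, z up its axis
- pot_d: sealed sample pot, upright, 44 mm across at its base flange (lowest 4 mm) and cap (aluminium, ribbed, 31 to 46 mm up), 41 mm in between (white), 46 mm high; all five look alike. A filled one weighs 310 to 410 g, an empty one 40 to 80 g: only its weight tells which this is (2 to 4 of the five are filled). Origin: centre of its underside, z up its axis
- pot_e: sealed sample pot, upright, 44 mm across at its base flange (lowest 4 mm) and cap (aluminium, ribbed, 31 to 46 mm up), 41 mm in between (white), 46 mm high; all five look alike. A filled one weighs 310 to 410 g, an empty one 40 to 80 g: only its weight tells which this is (2 to 4 of the five are filled). Origin: centre of its underside, z up its axis
There are look-alikes about, which are no part of the job. Leave any yellow look-alike of the pot_c alone.

How it is judged:
On the way:
1. all five pots are sorted and let go: the filled ones stand in the channel, the empty ones on the tray (told by the weight each bears on its support: over 1.2 N in the channel, under 1.8 N on the tray) (((x of pot_a in the frame of pot_holder between -0.007 and 0.007 m and z of pot_a in the frame of pot_holder between 0.004 and 0.012 m and y of pot_a in the frame of pot_holder between -0.09 and 0.105 m and contact force between pot_a and pot_holder above 1.2 N and contact force between pot_a and the fingers below 0.5 N) or (x of pot_a in the frame of tray between -0.073 and 0.073 m and y of pot_a in the frame of tray between -0.06 and 0.09 m and z of pot_a in the frame of tray between 0.001 and 0.008 m and contact force between pot_a and tray below 1.8 N and contact force between pot_a and the fingers below 0.5 N)) and angle between each of pot_a, pot_b, pot_c, pot_d, pot_e's own z axis and vertical below 0.1 rad and linear speed of each of pot_a, pot_b, pot_c, pot_d, pot_e below 0.02 m/s and ((x of pot_b in the frame of pot_holder between -0.007 and 0.007 m and z of pot_b in the frame of pot_holder between 0.004 and 0.012 m and y of pot_b in the frame of pot_holder between -0.09 and 0.105 m and contact force between pot_b and pot_holder above 1.2 N and contact force between pot_b and the fingers below 0.5 N) or (x of pot_b in the frame of tray between -0.073 and 0.073 m and y of pot_b in the frame of tray between -0.06 and 0.09 m and z of pot_b in the frame of tray between 0.001 and 0.008 m and contact force between pot_b and tray below 1.8 N and contact force between pot_b and the fingers below 0.5 N)) and ((x of pot_c in the frame of pot_holder between -0.007 and 0.007 m and z of pot_c in the frame of pot_holder between 0.004 and 0.012 m and y of pot_c in the frame of pot_holder between -0.09 and 0.105 m and contact force between pot_c and pot_holder above 1.2 N and contact force between pot_c and the fingers below 0.5 N) or (x of pot_c in the frame of tray between -0.073 and 0.073 m and y of pot_c in the frame of tray between -0.06 and 0.09 m and z of pot_c in the frame of tray between 0.001 and 0.008 m and contact force between pot_c and tray below 1.8 N and contact force between pot_c and the fingers below 0.5 N)) and ((x of pot_d in the frame of pot_holder between -0.007 and 0.007 m and z of pot_d in the frame of pot_holder between 0.004 and 0.012 m and y of pot_d in the frame of pot_holder between -0.09 and 0.105 m and contact force between pot_d and pot_holder above 1.2 N and contact force between pot_d and the fingers below 0.5 N) or (x of pot_d in the frame of tray between -0.073 and 0.073 m and y of pot_d in the frame of tray between -0.06 and 0.09 m and z of pot_d in the frame of tray between 0.001 and 0.008 m and contact force between pot_d and tray below 1.8 N and contact force between pot_d and the fingers below 0.5 N)) and ((x of pot_e in the frame of pot_holder between -0.007 and 0.007 m and z of pot_e in the frame of pot_holder between 0.004 and 0.012 m and y of pot_e in the frame of pot_holder between -0.09 and 0.105 m and contact force between pot_e and pot_holder above 1.2 N and contact force between pot_e and the fingers below 0.5 N) or (x of pot_e in the frame of tray between -0.073 and 0.073 m and y of pot_e in the frame of tray between -0.06 and 0.09 m and z of pot_e in the frame of tray between 0.001 and 0.008 m and contact force between pot_e and tray below 1.8 N and contact force between pot_e and the fingers below 0.5 N))), for 0.2 s.
At the end, for the whole second after the job is handed in: Every filled pot upright on the channel floor, the row closed up from the end block to the follower's face: gaps at most 3.5 mm in all. Every empty pot upright with its centre on the tray (not on the tab). All at rest (((x of pot_a in the frame of pot_holder between -0.007 and 0.007 m and z of pot_a in the frame of pot_holder between 0.004 and 0.012 m and (y of pot_a in the frame of pot_holder between 0.0895 and 0.095 m or y of pot_a in the frame of pot_holder between 0.0455 and 0.051 m or y of pot_a in the frame of pot_holder between 0.0015 and 0.007 m or y of pot_a in the frame of pot_holder between -0.0425 and -0.037 m) and (horizontal distance between pot_a and pot_b below 0.0475 m or horizontal distance between pot_a and pot_c below 0.0475 m or horizontal distance between pot_a and pot_d below 0.0475 m or horizontal distance between pot_a and pot_e below 0.0475 m)) or (x of pot_a in the frame of tray between -0.073 and 0.073 m and y of pot_a in the frame of tray between -0.06 and 0.09 m and z of pot_a in the frame of tray between 0.001 and 0.008 m and contact force between pot_a and tray below 1.8 N)) and angle between each of pot_a, pot_b, pot_c, pot_d, pot_e's own z axis and vertical below 0.1 rad and linear speed of each of pot_a, pot_b, pot_c, pot_d, pot_e below 0.02 m/s and ((x of pot_b in the frame of pot_holder between -0.007 and 0.007 m and z of pot_b in the frame of pot_holder between 0.004 and 0.012 m and (y of pot_b in the frame of pot_holder between 0.0895 and 0.095 m or y of pot_b in the frame of pot_holder between 0.0455 and 0.051 m or y of pot_b in the frame of pot_holder between 0.0015 and 0.007 m or y of pot_b in the frame of pot_holder between -0.0425 and -0.037 m) and (horizontal distance between pot_b and pot_a below 0.0475 m or horizontal distance between pot_b and pot_c below 0.0475 m or horizontal distance between pot_b and pot_d below 0.0475 m or horizontal distance between pot_b and pot_e below 0.0475 m)) or (x of pot_b in the frame of tray between -0.073 and 0.073 m and y of pot_b in the frame of tray between -0.06 and 0.09 m and z of pot_b in the frame of tray between 0.001 and 0.008 m and contact force between pot_b and tray below 1.8 N)) and ((x of pot_c in the frame of pot_holder between -0.007 and 0.007 m and z of pot_c in the frame of pot_holder between 0.004 and 0.012 m and (y of pot_c in the frame of pot_holder between 0.0895 and 0.095 m or y of pot_c in the frame of pot_holder between 0.0455 and 0.051 m or y of pot_c in the frame of pot_holder between 0.0015 and 0.007 m or y of pot_c in the frame of pot_holder between -0.0425 and -0.037 m) and (horizontal distance between pot_c and pot_a below 0.0475 m or horizontal distance between pot_c and pot_b below 0.0475 m or horizontal distance between pot_c and pot_d below 0.0475 m or horizontal distance between pot_c and pot_e below 0.0475 m)) or (x of pot_c in the frame of tray between -0.073 and 0.073 m and y of pot_c in the frame of tray between -0.06 and 0.09 m and z of pot_c in the frame of tray between 0.001 and 0.008 m and contact force between pot_c and tray below 1.8 N)) and ((x of pot_d in the frame of pot_holder between -0.007 and 0.007 m and z of pot_d in the frame of pot_holder between 0.004 and 0.012 m and (y of pot_d in the frame of pot_holder between 0.0895 and 0.095 m or y of pot_d in the frame of pot_holder between 0.0455 and 0.051 m or y of pot_d in the frame of pot_holder between 0.0015 and 0.007 m or y of pot_d in the frame of pot_holder between -0.0425 and -0.037 m) and (horizontal distance between pot_d and pot_a below 0.0475 m or horizontal distance between pot_d and pot_b below 0.0475 m or horizontal distance between pot_d and pot_c below 0.0475 m or horizontal distance between pot_d and pot_e below 0.0475 m)) or (x of pot_d in the frame of tray between -0.073 and 0.073 m and y of pot_d in the frame of tray between -0.06 and 0.09 m and z of pot_d in the frame of tray between 0.001 and 0.008 m and contact force between pot_d and tray below 1.8 N)) and ((x of pot_e in the frame of pot_holder between -0.007 and 0.007 m and z of pot_e in the frame of pot_holder between 0.004 and 0.012 m and (y of pot_e in the frame of pot_holder between 0.0895 and 0.095 m or y of pot_e in the frame of pot_holder between 0.0455 and 0.051 m or y of pot_e in the frame of pot_holder between 0.0015 and 0.007 m or y of pot_e in the frame of pot_holder between -0.0425 and -0.037 m) and (horizontal distance between pot_e and pot_a below 0.0475 m or horizontal distance between pot_e and pot_b below 0.0475 m or horizontal distance between pot_e and pot_c below 0.0475 m or horizontal distance between pot_e and pot_d below 0.0475 m)) or (x of pot_e in the frame of tray between -0.073 and 0.073 m and y of pot_e in the frame of tray between -0.06 and 0.09 m and z of pot_e in the frame of tray between 0.001 and 0.008 m and contact force between pot_e and tray below 1.8 N)) and (horizontal distance between stop_face and pot_a below 0.0255 m or horizontal distance between stop_face and pot_b below 0.0255 m or horizontal distance between stop_face and pot_c below 0.0255 m or horizontal distance between stop_face and pot_d below 0.0255 m or horizontal distance between stop_face and pot_e below 0.0255 m) and (horizontal distance between follower_face and pot_a below 0.0255 m or horizontal distance between follower_face and pot_b below 0.0255 m or horizontal distance between follower_face and pot_c below 0.0255 m or horizontal distance between follower_face and pot_d below 0.0255 m or horizontal distance between follower_face and pot_e below 0.0255 m)); the robot touches nothing.
It fails at once if the row is squeezed: two pots are pressed together with more than 40 N by the follower ((contact force between pot_a and pot_b above 40 N or contact force between any of pot_a, pot_b and pot_c above 40 N or contact force between any of pot_a, pot_b, pot_c and pot_d above 40 N or contact force between any of pot_a, pot_b, pot_c, pot_d and pot_e above 40 N) and (horizontal distance between follower_face and pot_a below 0.03 m or horizontal distance between follower_face and pot_b below 0.03 m or horizontal distance between follower_face and pot_c below 0.03 m or horizontal distance between follower_face and pot_d below 0.03 m or horizontal distance between follower_face and pot_e below 0.03 m)).
It fails at once if the eraser or glue stick is moved more than 30 mm (distance of any of eraser, glue_stick from where it was at the start of the episode above 0.03 m).
Of charge_a, charge_b, charge_c, charge_d, charge_e only 2 to 4 are there at a start; the rules pass over those that are not, and their reading is None.
At some moment in a run one of pot_a, pot_b, pot_c, pot_d, pot_e may be knocked a few centimetres aside while the robot is not near it.
Once in a run the grip may slacken for a moment while it holds something.
It also fails if it takes over 210 s, if anything falls off the work surface, if the arm or the gripper's body presses on something with over 40 N, if the wrist force passes 120 N, or if a joint passes its speed limit or range.

### The arm

A 7-joint arm with a two-finger parallel gripper is mounted at the origin on a cart in front of the work surface, level with it; the furniture and walls round the work are solid. World frame = base frame: x ahead of the robot, y to its left, z up, the work surface at z = 0. Lengths are in m, angles in rad, forces in N, time in s.
With the tool pointing down it reaches from about 0.425 to 0.875 m from the base axis. Payload 8.4 kg.
Tool frame: the origin (TCP) lies midway between the tips of the shut fingers; the grasp point (between the pads) lies 19 mm behind it; z points along the fingers, y is the direction in which the jaws open and shut (so a half turn about z gives the same grasp; the last joint's range is limited). The gripper opens to 85 mm and grips with 20 to 120 N. Pads are 22 mm wide; open, the fingers measure 114 mm over their backs; the gripper's body (76 mm by 85 mm) begins 54 mm behind the grasp point. The pads swing forward as they close: fully open they stand 13 mm farther back than shut.
Start: joints at [-1.286, 0.333, 0.04, 1.465, -0.013, 1.343, -0.059], TCP at [0.243, 0.603, 0.231] pointing down, gripper open.
Joint ranges: [-2.58, 2.58], [-0.38, 2.09], [-1.3, 1.39], [0.25, 2.4], [-1.5, 4.64], [0.08, 2.09], [-2.65, 2.65]. Speed limits (rad/s): [2.22, 2.22, 2.79, 2.79, 3.14, 3.14, 3.14].

### API

Orientations are given as a unit quaternion [x, y, z, w].
In Python, from station import manip, viewer, job gives the robot as it stands.
- The arm moves only by the tool jog_arm, never from a script. Its arguments are lists of equal length, an entry for each row: "dp": the shift along the world's x, y, z in cm, a list of three; "turn": the turn, a rotation vector about the world's x, y, z in degrees, a list of three. In form: {"dp": [[dx, dy, dz], ...], "turn": [[rx, ry, rz], ...]}. A call has 1 to 10 rows; each row shifts and turns the commanded pose from where the row before left it; what a row does not reach is not made up. A row lasts 1/8 s, in which the tool goes at most 62.5 mm and 10.7 degrees, less where a joint would pass 70% of its speed; a pose out of reach is approached as far as the arm can. A call is refused whole if a number of a shift passes 6.25 or a number of a turn 10.7, either way. A call with a gripper value outside its range is refused whole. "claw" is the opening, from -1 (shut) to 1 (fully open), so that 0 is half open, set as the call begins (left out, the last holds). The fingers move at their own pace and stop on an object; "squeeze" is the grip in N (left out, the last holds). Time passes only in rows, so rows that do not move let the fingers close. It gives the time, the measured TCP pose, the force and the opening at its end, in the units of the state.
- manip.read_state(): the state, without advancing time (a new reading comes with each control period).
- viewer.camera(name): name is "side" or "top"; returns (picture, depth): 400x640x3 uint8, red, green, blue; 400x640 float32, m along the optical axis (not along the pixel's ray), 0 where there is no reading.
- viewer.get_calibration(name): a dict with "camera_matrix" (3x3 intrinsics, pixels), "rvec" (rotation vector, rad) and "tvec" (3), from world to camera coordinates, as OpenCV has them. Camera axes: x right, y down, z forward; pixel columns grow to the right and rows downward; lengths in m; the calibration is good to about 2 mm. A picture is of the moment at which its call begins. get_calibration takes no time and is no camera call.
- job.job_done(): hands the job in, once; it reports no verdict.
The state is a dict: "clock": time; "joint_positions": joint angles; "qd": joint speeds; "joint_torque": joint torques, N m; "eef_pos": TCP position; "orientation": TCP orientation; "force": force on the tool from outside, world axes, zero at the start; "ft_torque": the same for the moment, N m; "finger_gap": finger opening in m.
Only numpy, scipy, OpenCV 4.12 (cv2) and the standard library are available. Lean on these libraries where they do the work, as an engineer would, in place of code of your own. Each camera call takes 0.05 s, during which the arm holds its last target.

## Working session

There is one attempt and no reset: what is moved stays moved. The work goes in short steps, Python scripts to look and compute and a tool call to move; the robot and the scene stay as the last step left them, time stands still between calls to the robot, and variables do not carry over. Pictures are saved under pics/ and viewed, and the job is handed in when it is done.

Besides the shell and the picture viewer there is one more tool, called after "Call:" by a JSON object that holds its "name" and its "arguments", one argument or row to a line. jog_arm: Moves the arm, as the interface text tells. Its arguments: {"type":"object","properties":{"dp":{"type":"array"},"turn":{"type":"array"},"claw":{"type":"number"},"squeeze":{"type":"number"}},"required":["dp","turn"]}

```bash
ls; mkdir -p pics
cat > h.py <<'E'
import numpy as np, cv2
from station import manip, viewer, job
def snap(name,fn=None):
    im,d=viewer.camera(name)
    if fn: cv2.imwrite('pics/'+fn,cv2.cvtColor(im,cv2.COLOR_RGB2BGR))
    return im,d
def cal(name):
    c=viewer.get_calibration(name); K=np.array(c['camera_matrix']);R=cv2.Rodrigues(np.array(c['rvec'],float))[0];t=np.array(c['tvec'],float).reshape(3)
    return K,R,t
def onplane(name,uv,z):
    K,R,t=cal(name); uv=np.atleast_2d(np.array(uv,float))
    r=np.c_[uv,np.ones(len(uv))]@np.linalg.inv(K).T@R; C=-R.T@t
    s=(z-C[2])/r[:,2]; return C+r*s[:,None]
def proj(name,P):
    K,R,t=cal(name); p=np.atleast_2d(P)@R.T+t; p=p@K.T; return p[:,:2]/p[:,2:]
def cloud(name,d):
    K,R,t=cal(name); v,u=np.mgrid[:d.shape[0],:d.shape[1]]
    p=np.stack([(u-K[0,2])/K[0,0]*d,(v-K[1,2])/K[1,1]*d,d],-1)
    return (p-t)@R
E
python3 - <<'E'
from h import *
for n in('top','side'):
    im,d=snap(n,n+'0.png'); np.savez('/tmp/'+n+'0.npz',im=im,d=d)
    K,R,t=cal(n); print(n,K,-R.T@t,R)
print(manip.read_state())
E
```

```text
pics
top [[433.44788737   0.         325.87799833]
 [  0.         433.44788737 197.73046206]
 [  0.           0.           1.        ]] [0.41649745 0.07592383 1.33010614] [[ 0.01780811 -0.99960982 -0.02151928]
 [-0.99590161 -0.01582505 -0.08904806]
 [ 0.08867277  0.02301686 -0.99579484]]
side [[508.56025858   0.         320.38992082]
 [  0.         508.56025858 198.63768007]
 [  0.           0.           1.        ]] [-0.02362177 -1.16875769  0.68099579] [[ 0.91068971 -0.41307448 -0.00370428]
 [-0.16755448 -0.36117488 -0.91732121]
 [ 0.37758409  0.83601565 -0.39813073]]
{'clock': 0.1, 'joint_positions': array([-1.28621368,  0.33381812,  0.03990271,  1.46618743, -0.01343558,
        1.3433119 , -0.05851529]), 'qd': array([ 0.00162215, -0.00062747,  0.00195989, -0.00306481,  0.00084302,
        0.00105392, -0.00288869]), 'joint_torque': array([ 5.40632362e-03, -6.60017467e+01,  1.37114961e+00, -4.06471825e+01,
        1.71617983e-02,  8.99284001e-03, -9.15557371e-05]), 'eef_pos': array([0.24325185, 0.60231539, 0.23052266]), 'orientation': array([ 1.90748575e-01,  9.81638655e-01, -7.21827463e-04, -1.03858941e-04]), 'force': array([ 0.18931725, -0.02813834,  0.80852431]), 'ft_torque': array([ 0.01577953,  0.00189981, -0.00453809]), 'finger_gap': 0.08529831255362612}
```

View pics/top0.png

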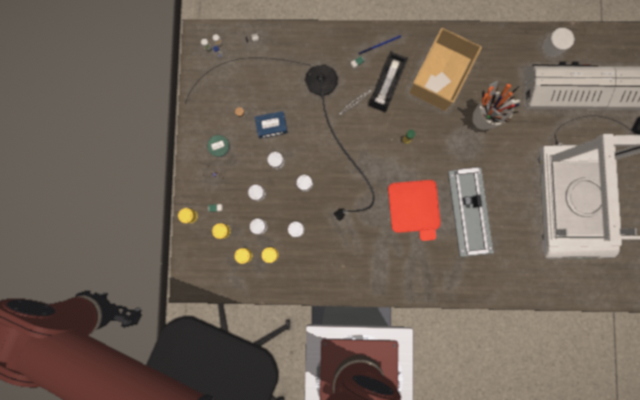

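View pics/side0.png

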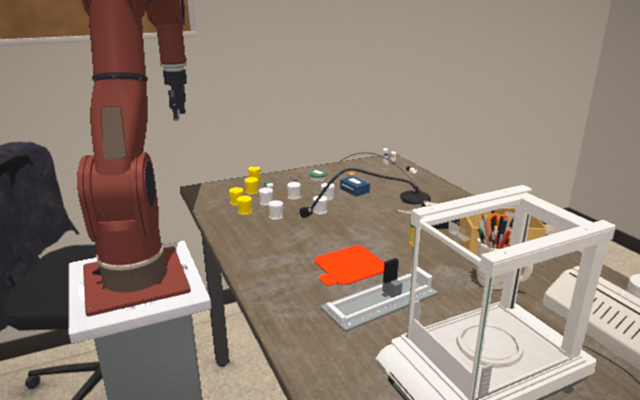

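Run:
```python
import numpy as np,cv2
a=np.load('/tmp/top0.npz'); im=a['im'][:,:,::-1]
c=im[110:280,180:500]; cv2.imwrite('pics/t0z.png',cv2.resize(c[:,:160],None,fx=4,fy=3.5,interpolation=2)[:600])
cv2.imwrite('pics/t0h.png',cv2.resize(im[150:270,370:510],None,fx=5,fy=5,interpolation=2))
s=np.load('/tmp/side0.npz')['im'][:,:,::-1]
cv2.imwrite('pics/s0h.png',cv2.resize(s[230:340,300:460],None,fx=5,fy=5,interpolation=2))
cv2.imwrite('pics/s0p.png',cv2.resize(s[150:250,220:430],None,fx=3.8,fy=3.8,interpolation=2))
```

```text
(no output)
```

View pics/t0z.png

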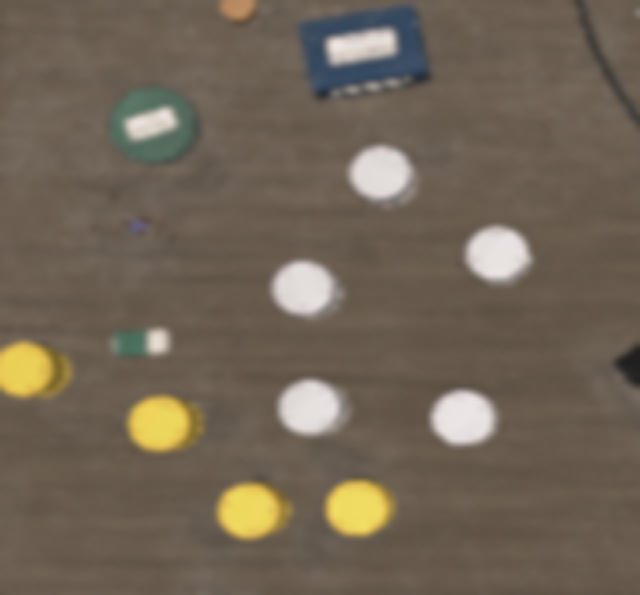

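View pics/t0h.png

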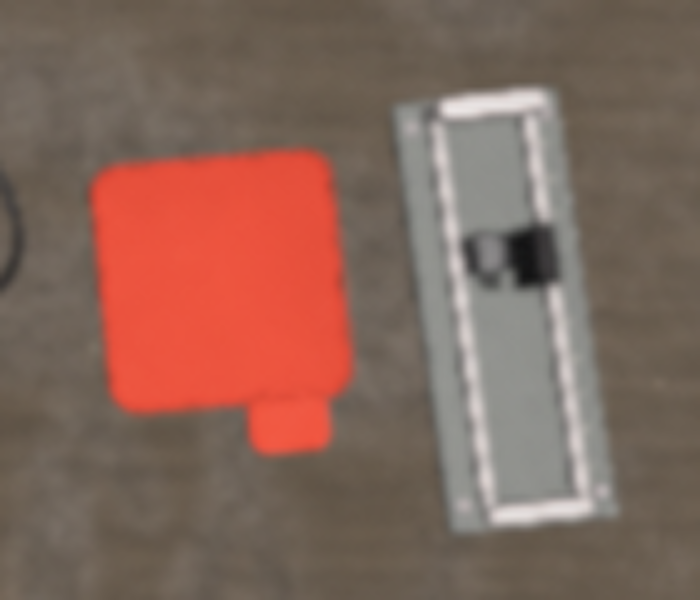

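View pics/s0h.png

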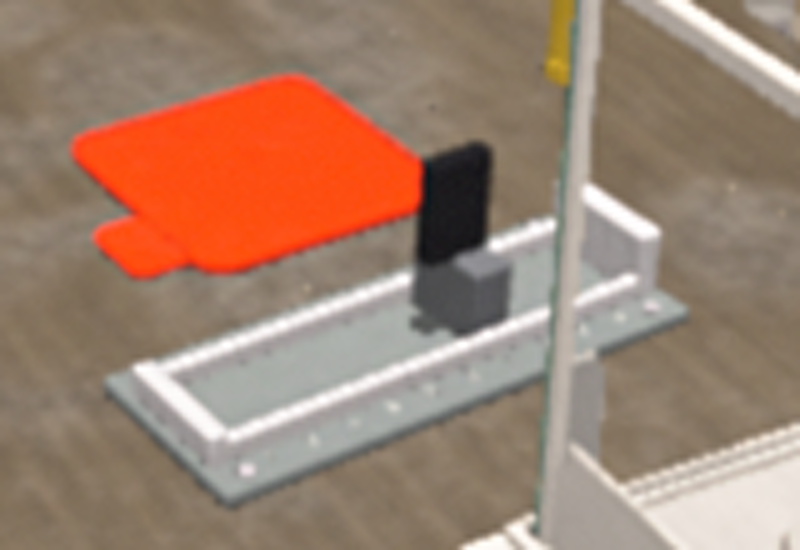

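View pics/s0p.png

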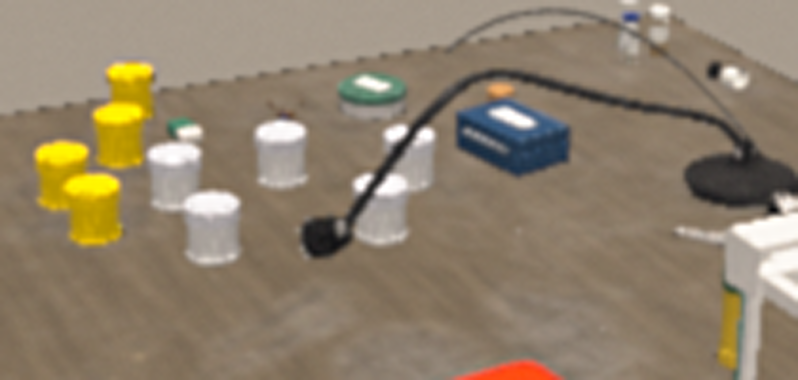

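```bash
cat > m0.py <<'E'
from h import *
a=np.load('/tmp/top0.npz'); im=a['im']; d=a['d']; P=cloud('top',d)
hsv=cv2.cvtColor(im,cv2.COLOR_RGB2HSV)
def blobs(m,mn):
    n,l,st,ce=cv2.connectedComponentsWithStats(m.astype(np.uint8)); 
    return [(i,st[i],ce[i],l==i) for i in range(1,n) if st[i,4]>=mn]
m=(hsv[...,1]<40)&(hsv[...,2]>190); m[:, :190]=0;m[:140]=0;m[260:]=0;m[:,330:]=0
print('white')
for i,s,c,mm in blobs(m,60):
    print(s,c,onplane('top',c,.046)[0].round(4), np.median(P[mm],0).round(3))
m=(hsv[...,0]>20)&(hsv[...,0]<35)&(hsv[...,1]>120)&(hsv[...,2]>150); m[:,330:]=0
print('yellow')
for i,s,c,mm in blobs(m,60):
    print(s,c,onplane('top',c,.046)[0].round(4), np.median(P[mm],0).round(3))
m=((hsv[...,0]<8)|(hsv[...,0]>172))&(hsv[...,1]>150)&(hsv[...,2]>150)
print('red')
for i,s,c,mm in blobs(m,300):
    cn=cv2.findContours(cv2.erode(cv2.dilate(mm.astype(np.uint8),np.ones((1,1))),np.ones((1,1))),0,1)[0][0]
    w=onplane('top',cn[:,0],.004)[:,:2].astype(np.float32)
    # body without tab: opening
    o=cv2.morphologyEx(mm.astype(np.uint8),cv2.MORPH_OPEN,np.ones((25,25)))
    cn2=cv2.findContours(o,0,1)[0][0]; w2=onplane('top',cn2[:,0],.004)[:,:2].astype(np.float32)
    print(cv2.minAreaRect(w2),cv2.boxPoints(cv2.minAreaRect(w2)),np.median(P[mm],0))
sub=im[150:270,440:500]
print('holder'); 
for v in range(165,260,8): print(v,[tuple(im[v,u]) for u in range(446,500,4)])
# height-based
h=P[...,2]; reg=np.zeros_like(h,bool); reg[150:270,445:500]=1
mm=reg&(h>.045); print(mm.sum(), P[mm].min(0),P[mm].max(0),np.median(P[mm],0))
E
python3 m0.py
```

```text
white
[212 141  12   8  61] [217.16393443 144.75409836] [0.6865 0.4373 0.046 ] [0.69  0.443 0.026]
[268 152  14  14 151] [274.59602649 158.86754967] [0.6457 0.2619 0.046 ] [0.645 0.261 0.048]
[297 175  15  15 160] [303.76875 182.0625 ] [0.5768 0.1725 0.046 ] [0.577 0.172 0.048]
[249 185  14  14 156] [255.38461538 191.79487179] [0.5453 0.3167 0.046 ] [0.545 0.316 0.048]
[250 219  15  15 160] [256.89375 226.05625] [0.4432 0.3089 0.046 ] [0.443 0.308 0.048]
[288 222  15  15 165] [295.35757576 228.92727273] [0.4367 0.1943 0.046 ] [0.436 0.195 0.048]
yellow
[178 208  16  16 196] [185.23469388 215.30612245] [0.4715 0.5246 0.046 ] [0.472 0.524 0.047]
[212 223  16  16 209] [219.48325359 230.53588517] [0.428 0.42  0.046] [0.427 0.421 0.047]
[261 247  17  16 214] [269.07943925 254.6682243 ] [0.3596 0.2701 0.046 ] [0.359 0.27  0.048]
[234 248  18  16 214] [242.07476636 255.58878505] [0.3555 0.35   0.046 ] [0.355 0.35  0.048]
red
((0.5137749314308167, -0.16162431240081787), (0.14707180857658386, 0.1437111794948578), 0.8651036620140076) [[ 0.4391625  -0.09088718]
 [ 0.44133234 -0.23458199]
 [ 0.5
[... 7300 characters left out ...]
 np.uint8(89), np.uint8(76)), (np.uint8(103), np.uint8(91), np.uint8(78)), (np.uint8(101), np.uint8(92), np.uint8(81)), (np.uint8(148), np.uint8(148), np.uint8(145)), (np.uint8(131), np.uint8(129), np.uint8(126)), (np.uint8(222), np.uint8(216), np.uint8(214)), (np.uint8(220), np.uint8(214), np.uint8(212)), (np.uint8(192), np.uint8(184), np.uint8(182)), (np.uint8(179), np.uint8(173), np.uint8(170)), (np.uint8(155), np.uint8(150), np.uint8(146)), (np.uint8(118), np.uint8(114), np.uint8(108)), (np.uint8(110), np.uint8(99), np.uint8(87)), (np.uint8(109), np.uint8(96), np.uint8(84))]
207 [ 0.41649745 -0.33894468  0.0451592 ] [0.62621416 0.07592383 1.33010614] [ 0.52778484 -0.32101105  0.07451844]
```

```bash
cat > m1.py <<'E'
from h import *
a=np.load('/tmp/top0.npz'); im=a['im']; d=a['d']; P=cloud('top',d)
hsv=cv2.cvtColor(im,cv2.COLOR_RGB2HSV)
m=((hsv[...,1]<28)&(hsv[...,2]>100)); m[:150]=0;m[275:]=0;m[:,:445]=0;m[:,500:]=0
m=cv2.morphologyEx(m.astype(np.uint8),cv2.MORPH_CLOSE,np.ones((9,9)))
m=cv2.morphologyEx(m,cv2.MORPH_OPEN,np.ones((5,5)))
cn=max(cv2.findContours(m,0,1)[0],key=cv2.contourArea)
w=onplane('top',cn[:,0],.008)[:,:2].astype(np.float32)
r=cv2.minAreaRect(w);print(r,cv2.boxPoints(r))
for z,lo,hi in((.008,.002,.014),):
    pass
# white bars: bright
wm=((hsv[...,1]<28)&(hsv[...,2]>165)); wm[:150]=0;wm[275:]=0;wm[:,:445]=0;wm[:,500:]=0
n,l,st,ce=cv2.connectedComponentsWithStats(wm.astype(np.uint8))
for i in range(1,n):
    if st[i,4]>10: print(st[i],ce[i])
# plate axis via PCA of mask interior
v,u=np.nonzero(m); W=onplane('top',np.c_[u,v],.008)[:,:2]; c=W.mean(0); e,V=np.linalg.eigh(np.cov((W-c).T)); print('pca',c,V[:,1],np.sqrt(12*e))
# rails
for v in range(172,258,6):
    row=[(u) for u in range(450,500)]
    g=im[v,450:500].astype(int).sum(1)/3
    pk=[u+450 for u in range(1,49) if g[u]>165 and g[u]>=g[u-1] and g[u]>g[u+1]]
    print(v,pk,[onplane('top',[p,v],.019)[0,:2].round(4).tolist() for p in pk])
# fin: dark pixels
dm=(hsv[...,2]<50); dm[:180]=0;dm[225:]=0;dm[:,:460]=0;dm[:,:]&=True; dm[:,490:]=0
v,u=np.nonzero(dm); print(u.min(),u.max(),v.min(),v.max()); 
for vv in range(v.min(),v.max()+1): print(vv,u[v==vv].min(),u[v==vv].max(), P[vv,460:490:3,2].round(3))
E
python3 m1.py
```

```text
((0.5004727840423584, -0.3314213454723358), (0.2657518684864044, 0.10346843302249908), 7.456986427307129) [[ 0.3620065  -0.29736954]
 [ 0.37543482 -0.3999629 ]
 [ 0.6389391  -0.36547315]
 [ 0.62551075 -0.2628798 ]]
[458 168  22  26 161] [471.98136646 175.21118012]
[457 175  34  80 408] [471.99019608 225.59803922]
pca [ 0.49787726 -0.33148618] [-0.99163661 -0.12906136] [0.10275672 0.26712504]
172 [461, 475] [[0.6181, -0.3023], [0.6187, -0.3444]]
178 [458, 476] [[0.5996, -0.2931], [0.6004, -0.3472]]
184 [458, 477] [[0.5813, -0.2929], [0.5822, -0.35]]
190 [459, 478] [[0.5631, -0.2957], [0.564, -0.3527]]
196 [460] [[0.5449, -0.2986]]
202 [461] [[0.5268, -0.3014]]
208 [462, 481] [[0.5087, -0.3042], [0.5097, -0.361]]
214 [463, 482] [[0.4907, -0.307], [0.4916, -0.3637]]
220 [464, 482] [[0.4727, -0.3098], [0.4736, -0.3635]]
226 [464, 483] [[0.4547, -0.3096], [0.4557, -0.3662]]
232 [465, 484] [[0.4368, -0.3124], [0.4378, -0.3689]]
238 [466, 485] [[0.419, -0.3152], [0.42, -0.3716]]
244 [467, 486] [[0.4012, -0.318], [0.4022, -0.3743]]
250 [462, 468, 486] [[0.3831, -0.303], [0.3834, -0.3207], [0
[... 185 characters left out ...]
006]
198 472 477 [0.023 0.041 0.058 0.049 0.066 0.093 0.102 0.011 0.008 0.002]
199 472 477 [0.018 0.033 0.049 0.049 0.061 0.089 0.102 0.011 0.008 0.001]
200 472 477 [0.02  0.029 0.048 0.053 0.063 0.085 0.1   0.005 0.012 0.006]
201 472 477 [ 0.022  0.025  0.051  0.047  0.064  0.086  0.103  0.012  1.33  -0.003]
202 472 477 [0.017 0.031 0.045 0.048 0.055 0.084 0.102 0.01  0.007 0.   ]
203 473 477 [0.022 0.026 0.051 0.05  0.055 0.087 0.108 0.102 0.009 0.006]
204 474 478 [0.022 0.021 0.02  0.006 0.059 0.078 0.102 0.105 0.011 0.002]
205 474 478 [ 0.018  0.01   0.01   0.007  0.056  0.079  0.1    0.104  0.01  -0.002]
206 474 477 [ 0.02   0.015  0.008  0.007  0.052  0.081  0.099  0.012  0.009 -0.001]
```

```bash
cat > m2.py <<'E'
from h import *
c0=np.array([.5005,-.332]); 
def prof(n,z,yaw,ys,xs):
    im=np.load(f'/tmp/{n}0.npz')['im']; g=cv2.cvtColor(im,cv2.COLOR_RGB2GRAY).astype(np.float32)
    ey=np.array([np.cos(yaw),np.sin(yaw)]); ex=np.array([ey[1],-ey[0]])
    out=[]
    for y in ys:
        P=c0+y*ey+xs[:,None]*ex; P=np.c_[P,np.full(len(P),z)]
        uv=proj(n,P).astype(np.float32)
        out.append(cv2.remap(g,uv[None,:,0].copy(),uv[None,:,1].copy(),cv2.INTER_LINEAR)[0])
    return np.array(out)
xs=np.arange(-.06,.0601,.001)
for n in('top','side'):
  ys0=np.r_[np.arange(-.1,-.0,.004)] if n=='side' else np.r_[np.arange(-.1,-.02,.004),np.arange(.06,.1,.004)]
  for yaw in np.radians([6.5,7,7.5,8,8.5]):
    p=prof(n,.019,yaw,ys0,xs).mean(0)
    print(n,np.degrees(yaw),'contrast',np.abs(np.diff(p)).max().round(1),(np.diff(p)**2).sum().round(0))
  p=prof(n,.019,np.radians(7.5),ys0,xs).mean(0)
  print(n,' '.join(f'{int(round(1000*x))}:{v:.0f}' for x,v in zip(xs,p)))
# lengthwise profile at x=0 
ys=np.arange(-.15,.1501,.001)
for n,z in(('top',.024),('top',.042),('side',.024),('side',.042),('top',.008),('side',.008)):
  p=prof(n,z,np.radians(7.5),ys,np.arange(-.02,.021,.005) if z>.01 else np.r_[-.045,-.04,.04,.045]).mean(1)
  print(n,z,' '.join(f'{int(round(1000*x))}:{v:.0f}' for x,v in zip(ys,p) if abs(x)>.09))
E
python3 m2.py
```

```text
top 6.5 contrast 10.9 1972.0
top 7.0 contrast 12.1 2213.0
top 7.499999999999999 contrast 12.6 2264.0
top 8.0 contrast 11.9 2107.0
top 8.5 contrast 10.5 1796.0
top -60:97 -59:96 -58:95 -57:95 -56:96 -55:99 -54:103 -53:110 -52:118 -51:125 -50:131 -49:136 -48:140 -47:143 -46:145 -45:145 -44:146 -43:146 -42:146 -41:145 -40:144 -39:142 -38:140 -37:137 -36:135 -35:135 -34:139 -33:145 -32:155 -31:167 -30:179 -29:188 -28:193 -27:194 -26:191 -25:184 -24:176 -23:167 -22:160 -21:154 -20:149 -19:147 -18:145 -17:145 -16:144 -15:144 -14:144 -13:144 -12:144 -11:145 -10:144 -9:144 -8:144 -7:144 -6:144 -5:144 -4:144 -3:144 -2:144 -1:144 0:144 1:144 2:144 3:144 4:144 5:143 6:143 7:143 8:143 9:143 10:143 11:143 12:143 13:143 14:143 15:142 16:140 17:138 18:136 19:133 20:131 21:131 22:135 23:143 24:153 25:166 26:178 27:187 28:192 29:193 30:190 31:184 32:176 33:168 34:161 35:154 36:150 37:147 38:145 39:143 40:142 41:140 42:138 43:135 44:131 45:126 46:121 47:116 48:110 49:106 50:102 51:100 52:98 53:97 54:97 55:97 56:97 57:97 58:97 59:97 60:97
side 6.5 contrast 14.6 3764.0
side 7.0 contrast 14.9 3824.0
side
[... 6306 characters left out ...]
16:172 -115:185 -114:201 -113:214 -112:222 -111:224 -110:222 -109:218 -108:213 -107:208 -106:203 -105:200 -104:197 -103:194 -102:190 -101:189 -100:188 -99:186 -98:187 -97:188 -96:189 -95:189 -94:189 -93:189 -92:189 -91:190 90:170 91:176 92:183 93:190 94:194 95:193 96:194 97:195 98:195 99:196 100:196 101:197 102:196 103:194 104:192 105:191 106:190 107:189 108:188 109:188 110:187 111:187 112:186 113:186 114:189 115:194 116:199 117:204 118:209 119:212 120:211 121:207 122:202 123:199 124:195 125:193 126:190 127:189 128:188 129:179 130:169 131:158 132:149 133:141 134:134 135:130 136:131 137:132 138:133 139:134 140:138 141:141 142:144 143:146 144:147 145:148 146:149 147:149 148:149 149:149 150:148
```

```bash
cat > m3.py <<'E'
from h import *
T=np.load('/tmp/top0.npz'); S=np.load('/tmp/side0.npz')
P=cloud('top',T['d']); Q=cloud('side',S['d'])
m=(P[...,2]>.09)&(P[...,2]<.115)&(abs(P[...,1]+.33)<.06)&(abs(P[...,0]-.5)<.15)
print('fin top',m.sum(),P[m].mean(0),P[m].min(0),P[m].max(0))
m=(Q[...,2]>.055)&(Q[...,2]<.1)&(abs(Q[...,1]+.33)<.05)&(abs(Q[...,0]-.5)<.15)
print('fin side',m.sum(),Q[m].mean(0),np.percentile(Q[m],2,0),np.percentile(Q[m],98,0))
for n,A,im in(('top',P,T['im']),('side',Q,S['im'])):
    dk=im.max(2)<60
    m=dk&(A[...,2]>.03)&(A[...,2]<.22)&(A[...,0]>.3)&(A[...,0]<.95)&(A[...,1]>-.15)&(A[...,1]<.2)
    p=A[m]; print(n,m.sum())
    for lo in np.arange(.3,.95,.04):
        q=p[(p[:,0]>=lo)&(p[:,0]<lo+.04)]
        if len(q): print(round(lo,2),len(q),q.min(0).round(3),q.max(0).round(3))
hc=np.array([.5007,-.3333]);yaw=np.radians(7.5);ey=np.array([np.cos(yaw),np.sin(yaw)]);ex=np.array([ey[1],-ey[0]])
for p in ([.5279,-.33],): d=np.array(p)-hc; print(d@ex,d@ey)
E
python3 m3.py
```

```text
fin top 65 [ 0.52590376 -0.32586421  0.10066173] [ 0.50913783 -0.33351993  0.09117923] [ 0.54358669 -0.31972628  0.10818601]
fin side 260 [ 0.52434467 -0.33592611  0.07814785] [ 0.50921664 -0.34045109  0.05606348] [ 0.5446496  -0.32866636  0.09967297]
top 399
0.46 75 [ 0.467 -0.014  0.068] [0.498 0.081 0.158]
0.5 1 [ 0.502 -0.018  0.17 ] [ 0.502 -0.018  0.17 ]
0.78 67 [ 0.804 -0.075  0.03 ] [ 0.82  -0.034  0.075]
0.82 101 [ 0.82  -0.091  0.03 ] [0.86  0.128 0.094]
0.86 50 [ 0.86  -0.106  0.03 ] [0.9   0.134 0.08 ]
0.9 94 [ 0.9   -0.122  0.03 ] [0.94  0.143 0.051]
0.94 11 [ 0.94  -0.126  0.031] [ 0.948 -0.067  0.048]
side 222
0.46 108 [ 0.467 -0.021  0.05 ] [0.5   0.07  0.156]
0.5 27 [ 0.5   -0.033  0.152] [ 0.54  -0.019  0.191]
0.54 4 [ 0.558 -0.018  0.197] [ 0.576 -0.005  0.2  ]
0.58 4 [0.59  0.003 0.19 ] [0.604 0.016 0.197]
0.62 6 [0.623 0.031 0.169] [0.652 0.048 0.182]
0.66 9 [0.66  0.055 0.145] [0.694 0.073 0.162]
0.7 10 [0.701 0.079 0.124] [0.737 0.097 0.142]
0.74 7 [0.745 0.094 0.106] [0.774 0.111 0.121]
0.78 8 [ 0.782 -0.047  0.065] [0.818 0.117 0.104]
0.82 11 [ 0.822 -0.038  0.055] [0.856 0.122 0.086]
0.86 12 [ 0.863 -0.114  0.03 ] [0.897 0.125 0.075]
0.9 16 [0.901 0.114 0.031] [0.914 0.131 0.048]
0.00027854438585185885 0.027398036663693812
```

Call:
{"name": "jog_arm", "arguments": {
  "dp": [
    [2.5,-4.5,1],
    [2.5,-4.5,1],
    [2.5,-4.5,1],
    [2.5,-4.5,1],
    [2.5,-4.5,0],
    [2.5,-4.5,0],
    [2.5,-4.5,0],
    [2.5,-4.5,0],
    [2.5,-4.5,0],
    [2.5,-4.5,0]
  ],
  "turn": [
    [0,0,-7.5],
    [0,0,-7.5],
    [0,0,-7.5],
    [0,0,-7.5],
    [0,0,-7.5],
    [0,0,-7.5],
    [0,0,-7.5],
    [0,0,-7.5],
    [0,0,-7.5],
    [0,0,-7.5]
  ],
  "claw": 0.2,
  "squeeze": 60
}}

```text
clock: 1.35
eef_pos: [0.4938, 0.1511, 0.2712]
orientation: [0.75, 0.661, -0.0, -0.0]
force: [1.9, -0.2, 0.2]
finger_gap: 0.0513
```

Call:
{"name": "jog_arm", "arguments": {
  "dp": [
    [0.3,-4.8,0],
    [0.3,-4.8,0],
    [0.3,-4.8,0],
    [0.3,-4.8,0],
    [0.3,-4.8,0],
    [0.3,-4.8,0],
    [0.3,-4.8,0],
    [0.3,-4.8,0],
    [0.3,-4.8,0],
    [0.3,-4.8,0]
  ],
  "turn": [
    [0,0,-7.5],
    [0,0,-7.5],
    [0,0,-7.5],
    [0,0,-7.5],
    [0,0,-7.5],
    [0,0,-7.5],
    [0,0,-7.5],
    [0,0,-7.5],
    [0,0,-7.5],
    [0,0,-7.5]
  ]
}}

```text
clock: 2.6
eef_pos: [0.5234, -0.3285, 0.2711]
orientation: [0.998, 0.068, -0.0, -0.0]
force: [0.9, 0.2, 0.9]
finger_gap: 0.0514
```

```bash
cat >> h.py <<'E'
from scipy.spatial.transform import Rotation as Ro
hc=np.array([.5007,-.3333]);yaw=np.radians(7.5);ey=np.array([np.cos(yaw),np.sin(yaw)]);ex=np.array([ey[1],-ey[0]])
def hw(x,y): return hc+x*ex+y*ey
def wh(p): d=np.array(p)[:2]-hc; return np.array([d@ex,d@ey])
def st():
    s=manip.read_state(); M=Ro.from_quat(s['orientation']).as_matrix()
    print('t',round(s['clock'],2),'p',s['eef_pos'].round(4),'yAng',np.degrees(np.arctan2(M[1,1],M[0,1])).round(2),'zax',M[:,2].round(3),'F',s['force'].round(2),'gap',round(s['finger_gap'],4),'q',s['joint_positions'].round(2),'holder',wh(s['eef_pos']).round(4))
    return s
E
python3 -c "
from h import *; st()"
```

```text
t 2.6 p [ 0.5234 -0.3285  0.2711] yAng -82.2 zax [-0.  0. -1.] F [0.87 0.15 0.93] gap 0.0514 q [-0.24  0.35  0.95  1.52 -0.28  1.42 -0.71] holder [-0.0018  0.0231]
```

Call:
{"name": "jog_arm", "arguments": {
  "dp": [
    [0.3,-0.2,-5],
    [0,0,-5],
    [0,0,-5],
    [0,0,-3],
    [0,0,-2.9],
    [0,0,0],
    [0,0,0]
  ],
  "turn": [
    [0,0,-0.3],
    [0,0,0],
    [0,0,0],
    [0,0,0],
    [0,0,0],
    [0,0,0],
    [0,0,0]
  ]
}}

```text
clock: 3.48
eef_pos: [0.5268, -0.3297, 0.0633]
orientation: [0.998, 0.067, 0.0, 0.0]
force: [-0.2, -0.3, 1.2]
finger_gap: 0.0513
```

```bash
python3 -c "
from h import *; st(); snap('side','s1.png'); 
im=cv2.imread('pics/s1.png'); cv2.imwrite('pics/s1.png',cv2.resize(im[180:340,300:460],None,fx=4,fy=3.7))"
```

```text
t 3.48 p [ 0.5268 -0.3297  0.0633] yAng -82.3 zax [ 0.001 -0.    -1.   ] F [-0.19 -0.29  1.17] gap 0.0513 q [-0.15  0.54  0.83  1.75 -0.45  1.05 -0.59] holder [-0.0002  0.0263]
```

View pics/s1.png

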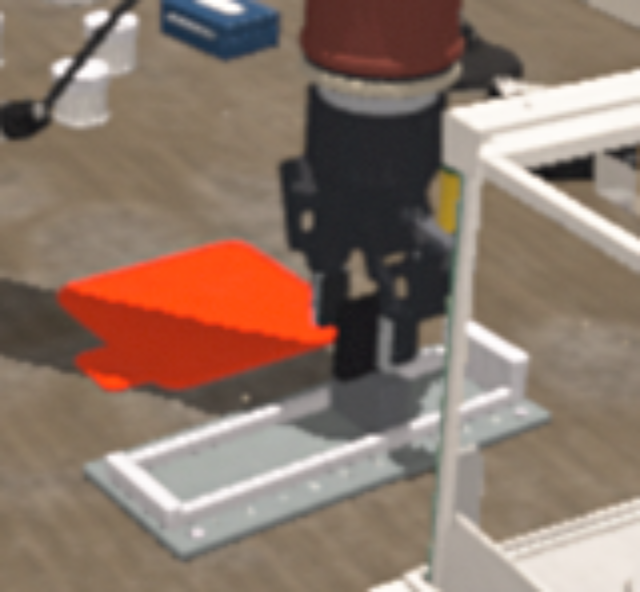

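Call:
{"name": "jog_arm", "arguments": {
  "dp": [
    [0,0,0],
    [0,0,0],
    [0,0,0],
    [0,0,0],
    [0,0,0],
    [0,0,0]
  ],
  "turn": [
    [0,0,0],
    [0,0,0],
    [0,0,0],
    [0,0,0],
    [0,0,0],
    [0,0,0]
  ],
  "claw": -1,
  "squeeze": 25
}}

```text
clock: 4.28
eef_pos: [0.5267, -0.3296, 0.063]
orientation: [0.998, 0.067, 0.0, 0.0]
force: [-0.8, 1.1, 5.5]
finger_gap: 0.012
```

```bash
python3 -c "
from h import *; st()"
```

```text
t 4.28 p [ 0.5267 -0.3296  0.063 ] yAng -82.31 zax [ 0.001 -0.    -1.   ] F [-0.76  1.14  5.49] gap 0.012 q [-0.15  0.54  0.83  1.75 -0.45  1.05 -0.59] holder [-0.0003  0.0263]
```

Call:
{"name": "jog_arm", "arguments": {
  "dp": [
    [-1.98,-0.26,0],
    [-1.98,-0.26,0],
    [-1.98,-0.26,0],
    [-1.98,-0.26,0],
    [-1.98,-0.26,0],
    [-0.99,-0.13,0],
    [-0.99,-0.13,0],
    [0,0,0]
  ],
  "turn": [
    [0,0,0],
    [0,0,0],
    [0,0,0],
    [0,0,0],
    [0,0,0],
    [0,0,0],
    [0,0,0],
    [0,0,0]
  ]
}}

```text
clock: 5.28
eef_pos: [0.4072, -0.345, 0.0629]
orientation: [0.998, 0.067, 0.0, -0.0]
force: [-1.3, 2.3, 8.1]
finger_gap: 0.0118
```

```bash
python3 -c "
from h import *; st()"
```

```text
t 5.28 p [ 0.4072 -0.345   0.0629] yAng -82.34 zax [ 0.001  0.001 -1.   ] F [-1.31  2.31  8.09] gap 0.0118 q [-0.15  0.36  0.92  1.97 -0.35  0.97 -0.5 ] holder [-0.0006 -0.0942]
```

Call:
{"name": "jog_arm", "arguments": {
  "dp": [
    [-0.2,-0.03,0],
    [-0.2,-0.03,0],
    [0,0,0]
  ],
  "turn": [
    [0,0,0],
    [0,0,0],
    [0,0,0]
  ]
}}

```text
clock: 5.65
eef_pos: [0.4039, -0.3454, 0.0629]
orientation: [0.998, 0.067, 0.001, -0.0]
force: [0.1, 2.8, 8.2]
finger_gap: 0.0117
```

```bash
python3 -c "
from h import *; st()"
```

```text
t 5.65 p [ 0.4039 -0.3454  0.0629] yAng -82.3 zax [ 0.001  0.001 -1.   ] F [0.07 2.78 8.2 ] gap 0.0117 q [-0.15  0.36  0.92  1.98 -0.35  0.97 -0.5 ] holder [-0.0007 -0.0975]
```

Call:
{"name": "jog_arm", "arguments": {
  "dp": [
    [-0.2,-0.03,0],
    [-0.2,-0.03,0],
    [0,0,0]
  ],
  "turn": [
    [0,0,0],
    [0,0,0],
    [0,0,0]
  ]
}}

```text
clock: 6.02
eef_pos: [0.4035, -0.3454, 0.063]
orientation: [0.998, 0.068, 0.003, 0.001]
force: [15.3, 2.1, -4.5]
finger_gap: 0.0118
```

```bash
python3 -c "
from h import *; st()"
```

```text
t 6.03 p [ 0.4035 -0.3454  0.063 ] yAng -82.17 zax [ 0.006 -0.001 -1.   ] F [15.27  2.11 -4.52] gap 0.0118 q [-0.16  0.35  0.92  1.98 -0.35  0.97 -0.5 ] holder [-0.0007 -0.0979]
```

Call:
{"name": "jog_arm", "arguments": {
  "dp": [
    [0.3,0.05,0],
    [0,0,0],
    [0,0,0],
    [0,0,0],
    [0,0,4],
    [0,0,5],
    [0,0,5],
    [0,0,5],
    [0,0,2],
    [0,0,0]
  ],
  "turn": [
    [0,0,0],
    [0,0,0],
    [0,0,0],
    [0,0,0],
    [0,0,0],
    [0,0,0],
    [0,0,0],
    [0,0,0],
    [0,0,0],
    [0,0,0]
  ],
  "claw": 0.45
}}

```text
clock: 7.28
eef_pos: [0.403, -0.3461, 0.2734]
orientation: [0.998, 0.067, 0.001, 0.0]
force: [0.2, 0.2, -0.2]
finger_gap: 0.0621
```

```bash
cat > look.py <<'E'
from h import *
import sys
tag=sys.argv[1]; st()
for n in('top','side'):
    im,d=snap(n,f'{n}{tag}.png'); np.savez(f'/tmp/{n}{tag}.npz',im=im,d=d)
    hsv=cv2.cvtColor(im,cv2.COLOR_RGB2HSV)
    if n=='top':
        m=((hsv[...,1]<40)&(hsv[...,2]>180)).astype(np.uint8); m[:145]=0;m[262:]=0;m[:,:225]=0;m[:,500:]=0
        k,l,s,c=cv2.connectedComponentsWithStats(m)
        P=cloud('top',d)
        for i in range(1,k):
            if s[i,4]>=60:
                z=np.median(P[l==i][:,2]); zz=.054 if c[i][0]>445 else (.05 if c[i][0]>380 else .046)
                w=onplane('top',c[i],zz)[0]
                print(s[i].tolist(),c[i].round(1),'w',w.round(4),'zdepth',z.round(3),'H',wh(w).round(4))
E
python3 look.py 2
```

```text
t 7.28 p [ 0.403  -0.3461  0.2734] yAng -82.29 zax [ 0.003 -0.    -1.   ] F [ 0.23  0.16 -0.19] gap 0.0621 q [-0.35  0.07  1.05  1.73 -0.07  1.37 -0.73] holder [-0.     -0.0985]
[268, 152, 15, 15, 163] [274.7 158.9] w [0.6455 0.2617 0.046 ] zdepth 0.048 H [-0.571   0.2212]
[458, 168, 21, 6, 85] [468.  170.5] w [ 0.6176 -0.3127  0.054 ] zdepth 0.043 H [-0.0051  0.1186]
[475, 173, 11, 60, 146] [479.8 202.2] w [ 0.5243 -0.346   0.054 ] zdepth 0.019 H [0.0157 0.0217]
[297, 175, 15, 15, 174] [303.9 182. ] w [0.5769 0.172  0.046 ] zdepth 0.048 H [-0.4911  0.1415]
[457, 175, 8, 47, 113] [460.4 198.4] w [ 0.5343 -0.2897  0.054 ] zdepth 0.019 H [-0.0388  0.039 ]
[249, 185, 14, 15, 167] [255.4 191.8] w [0.5452 0.3166 0.046 ] zdepth 0.048 H [-0.6386  0.1289]
[250, 219, 15, 15, 176] [257. 226.] w [0.4434 0.3087 0.046 ] zdepth 0.048 H [-0.6439  0.027 ]
[288, 222, 15, 15, 182] [295.2 229.1] w [0.4363 0.1946 0.046 ] zdepth 0.048 H [-0.5318  0.005 ]
```

View pics/top2.png

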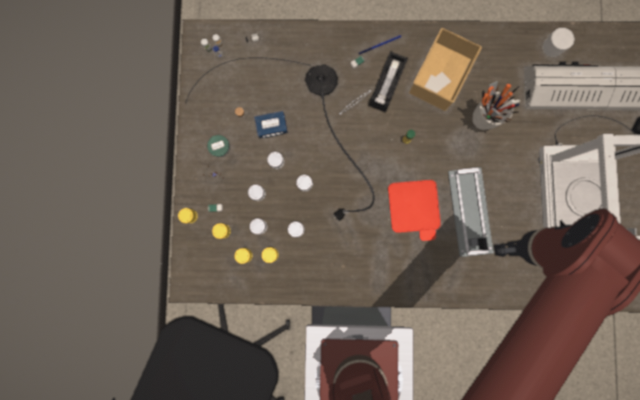

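Call:
{"name": "jog_arm", "arguments": {
  "dp": [
    [1,5,0],
    [1,5,0],
    [1,5,0],
    [1,5,0],
    [1,5,0],
    [1,5,0],
    [-0.5,4.8,0],
    [-0.5,4.8,0],
    [-0.5,4.8,0],
    [-0.5,4.8,0]
  ],
  "turn": [
    [0,0,0],
    [0,0,0],
    [0,0,0],
    [0,0,0],
    [0,0,0],
    [0,0,0],
    [0,0,0],
    [0,0,0],
    [0,0,0],
    [0,0,0]
  ],
  "claw": 0.45,
  "squeeze": 70
}}

```text
clock: 8.62
eef_pos: [0.4416, 0.1475, 0.2706]
orientation: [0.998, 0.067, -0.001, 0.0]
force: [-0.4, 0.2, 0.5]
finger_gap: 0.0621
```

Call:
{"name": "jog_arm", "arguments": {
  "dp": [
    [-0.7,4.8,-2],
    [0,0.1,-5],
    [0,0,-5],
    [0,0,-5],
    [0,0,0],
    [0,0,0],
    [0,0,0]
  ],
  "turn": [
    [0,0,0],
    [0,0,0],
    [0,0,0],
    [0,0,0],
    [0,0,0],
    [0,0,0],
    [0,0,0]
  ]
}}

```text
clock: 9.5
eef_pos: [0.4367, 0.196, 0.1042]
orientation: [0.998, 0.067, 0.001, -0.001]
force: [-0.1, -0.1, 1.1]
finger_gap: 0.0622
```

```bash
python3 -c "
from h import *; st()"
```

```text
t 9.5 p [0.4367 0.196  0.1042] yAng -82.3 zax [ 0.002  0.002 -1.   ] F [-0.06 -0.09  1.13] gap 0.0622 q [-0.87  0.09  0.37  2.04 -0.04  1.01 -1.91] holder [-0.5331  0.0057]
```

Call:
{"name": "jog_arm", "arguments": {
  "dp": [
    [0,-0.15,-4],
    [0,0,-3],
    [0,0,-1.9],
    [0,0,0],
    [0,0,0]
  ],
  "turn": [
    [0,0,0],
    [0,0,0],
    [0,0,0],
    [0,0,0],
    [0,0,0]
  ]
}}

```text
clock: 10.12
eef_pos: [0.4366, 0.1945, 0.0148]
orientation: [0.998, 0.067, 0.001, -0.001]
force: [-0.9, -0.5, 0.8]
finger_gap: 0.0621
```

Call:
{"name": "jog_arm", "arguments": {
  "dp": [
    [0,0,0],
    [0,0,0],
    [0,0,0],
    [0,0,0],
    [0,0,0]
  ],
  "turn": [
    [0,0,0],
    [0,0,0],
    [0,0,0],
    [0,0,0],
    [0,0,0]
  ],
  "claw": -1
}}

```text
clock: 10.75
eef_pos: [0.4364, 0.1945, 0.0149]
orientation: [0.998, 0.067, 0.001, -0.001]
force: [-3.7, -1.7, 11.1]
finger_gap: 0.042
```

```bash
python3 -c "
from h import *; st()"
```

```text
t 10.75 p [0.4364 0.1945 0.0149] yAng -82.29 zax [ 0.002  0.002 -1.   ] F [-3.68 -1.7  11.06] gap 0.042 q [-0.84  0.23  0.36  2.11 -0.11  0.81 -1.85] holder [-0.5317  0.0052]
```

Call:
{"name": "jog_arm", "arguments": {
  "dp": [
    [0,0,1],
    [0,0,2],
    [0,0,2],
    [0,0,0],
    [0,0,0],
    [0,0,0]
  ],
  "turn": [
    [0,0,0],
    [0,0,0],
    [0,0,0],
    [0,0,0],
    [0,0,0],
    [0,0,0]
  ]
}}

```text
clock: 11.5
eef_pos: [0.4351, 0.1936, 0.0627]
orientation: [0.998, 0.067, -0.0, 0.0]
force: [0.5, 1.1, -0.4]
finger_gap: 0.0422
```

```bash
python3 -c "
from h import *; st(); snap('side','s3.png'); 
im=cv2.imread('pics/s3.png'); cv2.imwrite('pics/s3.png',cv2.resize(im[120:260,200:360],None,fx=4,fy=4))"
```

```text
t 11.5 p [0.4351 0.1936 0.0627] yAng -82.29 zax [-0.001 -0.001 -1.   ] F [ 0.53  1.15 -0.45] gap 0.0422 q [-0.86  0.15  0.37  2.08 -0.07  0.92 -1.88] holder [-0.5309  0.0038]
```

View pics/s3.png

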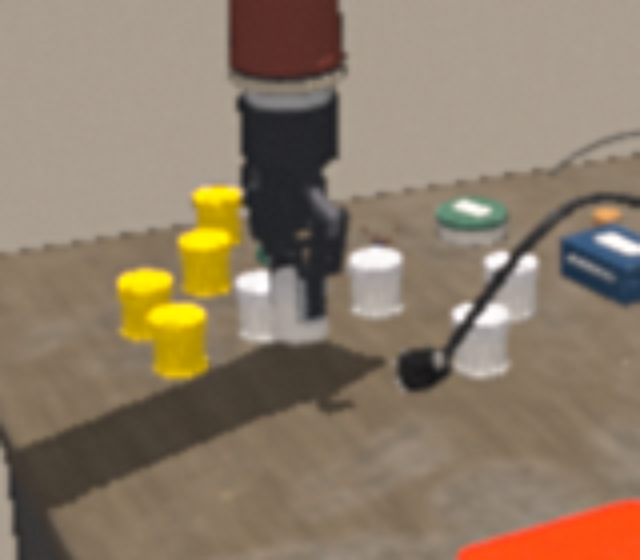

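```bash
cat > weigh.py <<'E'
from h import *
f=[]
for i in range(12):
    viewer.camera('top'); s=manip.read_state(); f.append(np.r_[s['force'],s['ft_torque'],s['joint_torque'][[1,3]]])
f=np.array(f); print(f.mean(0).round(2),f.std(0).round(2)); print(f[:,2].round(2)); st()
E
python3 weigh.py
```

```text
[-8.000e-02  1.800e-01 -7.800e-01 -1.000e-02 -0.000e+00 -1.000e-02
 -4.133e+01 -3.337e+01] [0.43 0.38 0.53 0.03 0.02 0.03 0.06 0.02]
[-0.09 -1.36 -0.49 -1.1  -1.25 -0.68 -0.77 -1.36 -1.42  0.35 -0.69 -0.44]
t 12.15 p [0.4356 0.1939 0.0633] yAng -82.29 zax [ 0.  0. -1.] F [-1.02  0.79 -0.44] gap 0.042 q [-0.86  0.15  0.37  2.08 -0.07  0.92 -1.88] holder [-0.5312  0.0043]
```

Call:
{"name": "jog_arm", "arguments": {
  "dp": [
    [0,0,5.2],
    [0,0,5.2],
    [0,0,5.2],
    [0,0,5.2],
    [1.6,-4.4,0],
    [1.6,-4.4,0],
    [1.6,-4.4,0],
    [1.6,-4.4,0],
    [1.6,-4.4,0],
    [1.6,-4.4,0]
  ],
  "turn": [
    [0,0,0],
    [0,0,0],
    [0,0,0],
    [0,0,0],
    [0,0,0],
    [0,0,0],
    [0,0,0],
    [0,0,0],
    [0,0,0],
    [0,0,0]
  ]
}}

```text
clock: 13.4
eef_pos: [0.5319, -0.0715, 0.2715]
orientation: [0.998, 0.067, 0.0, -0.0]
force: [0.2, 1.6, -1.6]
finger_gap: 0.0421
```

Call:
{"name": "jog_arm", "arguments": {
  "dp": [
    [1.6,-4.4,0],
    [1.6,-4.4,0],
    [0,0,-5],
    [0,0,-5],
    [0,0,-5],
    [0,0,-3],
    [0,0,-2],
    [0,0,0],
    [0,0,0],
    [0,0,0]
  ],
  "turn": [
    [0,0,0],
    [0,0,0],
    [0,0,0],
    [0,0,0],
    [0,0,0],
    [0,0,0],
    [0,0,0],
    [0,0,0],
    [0,0,0],
    [0,0,0]
  ]
}}

```text
clock: 14.65
eef_pos: [0.5645, -0.1583, 0.0726]
orientation: [0.998, 0.067, 0.001, 0.0]
force: [0.2, 0.2, -1.2]
finger_gap: 0.0421
```

```bash
python3 -c "
from h import *; st()"
```

```text
t 14.65 p [ 0.5645 -0.1583  0.0726] yAng -82.29 zax [ 0.002 -0.    -1.   ] F [ 0.16  0.22 -1.22] gap 0.0421 q [-0.38  0.41  0.71  1.83 -0.31  1.02 -0.98] holder [-0.1652  0.0861]
```

Call:
{"name": "jog_arm", "arguments": {
  "dp": [
    [0,0,-3],
    [0,0,-1.5],
    [0,0,-0.6],
    [0,0,-0.15],
    [0,0,0]
  ],
  "turn": [
    [0,0,0],
    [0,0,0],
    [0,0,0],
    [0,0,0],
    [0,0,0]
  ]
}}

```text
clock: 15.28
eef_pos: [0.5641, -0.1583, 0.0195]
orientation: [0.998, 0.067, 0.001, 0.0]
force: [-0.2, 0.9, -0.8]
finger_gap: 0.0424
```

```bash
python3 -c "
from h import *; st();snap('side','s4.png'); 
im=cv2.imread('pics/s4.png'); cv2.imwrite('pics/s4.png',cv2.resize(im[160:300,280:440],None,fx=4,fy=4))"
```

```text
t 15.28 p [ 0.5641 -0.1583  0.0195] yAng -82.3 zax [ 0.001 -0.    -1.   ] F [-0.21  0.91 -0.81] gap 0.0424 q [-0.35  0.48  0.67  1.87 -0.37  0.92 -0.94] holder [-0.1652  0.0857]
```

View pics/s4.png

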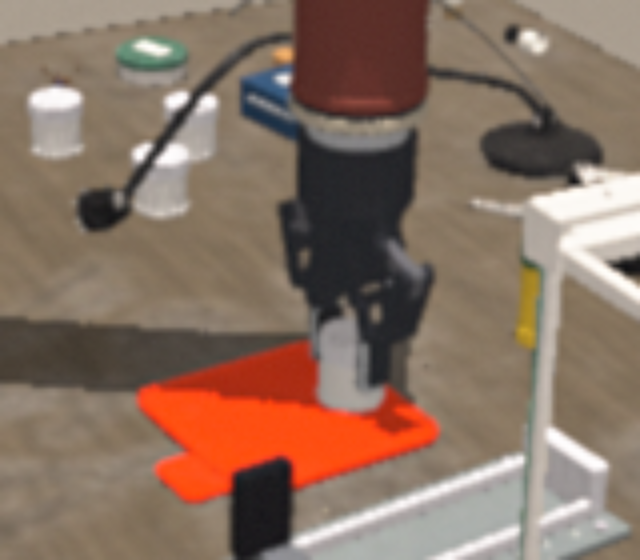

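Call:
{"name": "jog_arm", "arguments": {
  "dp": [
    [0,0,-0.08],
    [0,0,0]
  ],
  "turn": [
    [0,0,0],
    [0,0,0]
  ]
}}

```text
clock: 15.58
eef_pos: [0.5642, -0.1584, 0.0192]
orientation: [0.998, 0.067, 0.001, -0.0]
force: [-2.8, 1.0, 8.7]
finger_gap: 0.0423
```

Call:
{"name": "jog_arm", "arguments": {
  "dp": [
    [0,0,0],
    [0,0,0],
    [0,0,0],
    [0,0,0],
    [0,0,2],
    [0,0,5],
    [0,0,5],
    [0,0,5],
    [0,0,5],
    [0,0,3]
  ],
  "turn": [
    [0,0,0],
    [0,0,0],
    [0,0,0],
    [0,0,0],
    [0,0,0],
    [0,0,0],
    [0,0,0],
    [0,0,0],
    [0,0,0],
    [0,0,0]
  ],
  "claw": 0.45
}}

```text
clock: 16.82
eef_pos: [0.5639, -0.159, 0.2722]
orientation: [0.998, 0.067, 0.002, 0.0]
force: [0.2, -0.3, -0.2]
finger_gap: 0.0621
```

Call:
{"name": "jog_arm", "arguments": {
  "dp": [
    [0.2,4.7,0],
    [0.2,4.7,0],
    [0.2,4.7,0],
    [0.2,4.7,0],
    [0.2,4.7,0],
    [0.2,4.7,0],
    [0.2,4.7,0],
    [0,0,0],
    [0,0,0]
  ],
  "turn": [
    [0,0,0],
    [0,0,0],
    [0,0,0],
    [0,0,0],
    [0,0,0],
    [0,0,0],
    [0,0,0],
    [0,0,0],
    [0,0,0]
  ]
}}

```text
clock: 17.95
eef_pos: [0.5777, 0.1699, 0.269]
orientation: [0.998, 0.067, 0.0, 0.0]
force: [-0.6, -1.8, -0.1]
finger_gap: 0.0619
```

```bash
python3 look.py 3
```

```text
t 17.95 p [0.5777 0.1699 0.269 ] yAng -82.34 zax [ 0.001 -0.    -1.   ] F [-0.64 -1.83 -0.13] gap 0.0619 q [-0.86  0.24  0.61  1.56 -0.14  1.39 -1.68] holder [-0.4888  0.1421]
[458, 168, 28, 69, 244] [475.9 192.3] w [ 0.5532 -0.3349  0.054 ] zdepth 0.021 H [0.0085 0.0519]
[457, 175, 31, 80, 245] [465.9 222.4] w [ 0.4644 -0.305   0.054 ] zdepth 0.02 H [-0.0328 -0.0323]
[408, 181, 14, 15, 165] [414.6 187.8] w [ 0.5641 -0.1564  0.05  ] zdepth 0.052 H [-0.1672  0.086 ]
[249, 185, 12, 15, 121] [253.8 192.5] w [0.5432 0.3213 0.046 ] zdepth 0.048 H [-0.6434  0.1276]
[250, 219, 15, 15, 177] [257. 226.] w [0.4434 0.3086 0.046 ] zdepth 0.048 H [-0.6438  0.0269]
```

View pics/side3.png

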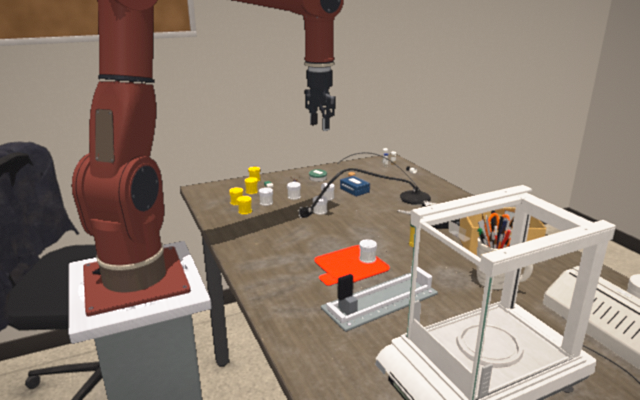

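View pics/top3.png

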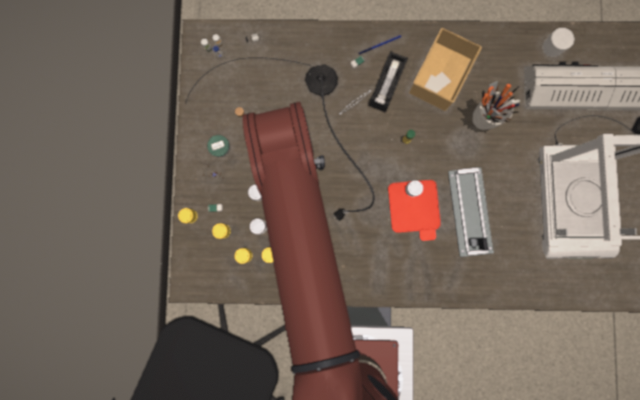

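Call:
{"name": "jog_arm", "arguments": {
  "dp": [
    [-0.1,0.2,-5],
    [0,0,-5],
    [0,0,-5],
    [0,0,-5],
    [0,0,-3],
    [0,0,-2.4],
    [0,0,0],
    [0,0,0]
  ],
  "turn": [
    [0,0,0],
    [0,0,0],
    [0,0,0],
    [0,0,0],
    [0,0,0],
    [0,0,0],
    [0,0,0],
    [0,0,0]
  ]
}}

```text
clock: 19.05
eef_pos: [0.5775, 0.1723, 0.0154]
orientation: [0.998, 0.067, 0.001, -0.0]
force: [0.2, 0.7, 0.7]
finger_gap: 0.0622
```

Call:
{"name": "jog_arm", "arguments": {
  "dp": [
    [0,0,0],
    [0,0,0],
    [0,0,0],
    [0,0,0],
    [0,0,0],
    [0,0,1],
    [0,0,2],
    [0,0,2],
    [0,0,0],
    [0,0,0]
  ],
  "turn": [
    [0,0,0],
    [0,0,0],
    [0,0,0],
    [0,0,0],
    [0,0,0],
    [0,0,0],
    [0,0,0],
    [0,0,0],
    [0,0,0],
    [0,0,0]
  ],
  "claw": -1
}}

```text
clock: 20.3
eef_pos: [0.5764, 0.173, 0.064]
orientation: [0.998, 0.067, -0.0, -0.0]
force: [0.3, 0.2, -4.1]
finger_gap: 0.0421
```

```bash
python3 weigh.py
```

```text
[-6.000e-02  1.100e-01 -3.660e+00  1.000e-02  1.000e-02 -2.000e-02
 -6.023e+01 -3.550e+01] [0.38 0.54 0.54 0.04 0.03 0.02 0.31 0.17]
[-3.54 -2.54 -3.61 -3.3  -3.93 -3.73 -3.59 -4.17 -3.21 -3.8  -3.6  -4.87]
t 20.9 p [0.5766 0.1728 0.064 ] yAng -82.3 zax [-0. -0. -1.] F [ 0.33  0.18 -4.87] gap 0.0423 q [-0.81  0.42  0.56  1.79 -0.26  1.   -1.59] holder [-0.4919  0.1413]
```

Call:
{"name": "jog_arm", "arguments": {
  "dp": [
    [0,0,5.2],
    [0,0,5.2],
    [0,0,5.2],
    [0,0,5.2],
    [0.1,-4.5,0],
    [0.1,-4.5,0],
    [0.1,-4.5,0],
    [0.1,-4.5,0],
    [0.1,-4.5,0],
    [0.1,-4.5,0]
  ],
  "turn": [
    [0,0,0],
    [0,0,0],
    [0,0,0],
    [0,0,0],
    [0,0,0],
    [0,0,0],
    [0,0,0],
    [0,0,0],
    [0,0,0],
    [0,0,0]
  ]
}}

```text
clock: 22.15
eef_pos: [0.5824, -0.0985, 0.2721]
orientation: [0.998, 0.067, 0.0, -0.0]
force: [0.2, 0.5, -3.5]
finger_gap: 0.0419
```

Call:
{"name": "jog_arm", "arguments": {
  "dp": [
    [0.1,-4.5,0],
    [0.1,-4.5,0],
    [0.1,-4.5,0],
    [0.1,-4.5,0],
    [0.2,-4.4,0],
    [0,0,-5],
    [0,0,-5],
    [0,0,-5],
    [0,0,0],
    [0,0,0]
  ],
  "turn": [
    [0,0,0],
    [0,0,0],
    [0,0,0],
    [0,0,0],
    [0,0,0],
    [0,0,0],
    [0,0,0],
    [0,0,0],
    [0,0,0],
    [0,0,0]
  ]
}}

```text
clock: 23.4
eef_pos: [0.5894, -0.3219, 0.1242]
orientation: [0.998, 0.067, 0.001, 0.001]
force: [0.3, -0.1, -3.4]
finger_gap: 0.0422
```

```bash
python3 -c "
from h import *; s=st(); print(np.r_[hw(-.0005,.09),.03]-s['eef_pos'])
snap('side','s5.png'); 
im=cv2.imread('pics/s5.png'); cv2.imwrite('pics/s5.png',cv2.resize(im[180:340,300:460],None,fx=4,fy=3.7))"
```

```text
t 23.4 p [ 0.5894 -0.3219  0.1242] yAng -82.3 zax [ 0.002 -0.001 -1.   ] F [ 0.27 -0.06 -3.43] gap 0.0422 q [-0.11  0.54  0.77  1.57 -0.4   1.19 -0.71] holder [0.0002 0.0894]
[ 0.00045766  0.00080244 -0.09416523]
```

View pics/s5.png

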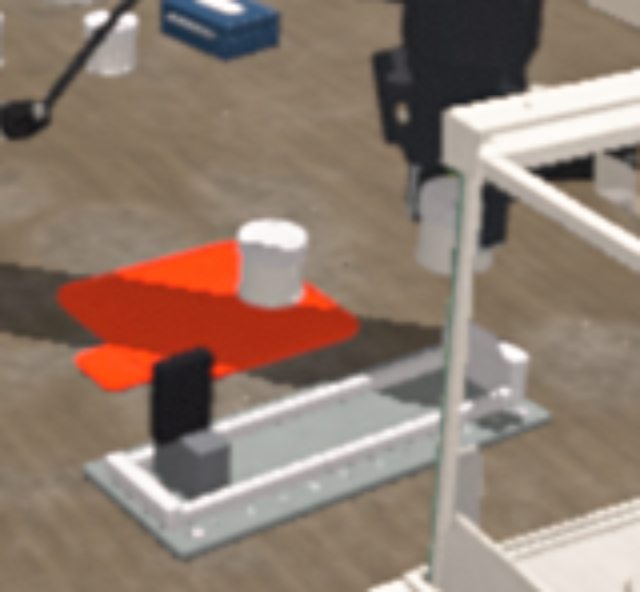

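Call:
{"name": "jog_arm", "arguments": {
  "dp": [
    [-0.15,0.05,-4],
    [0,0,-3],
    [0,0,-1.6],
    [0,0,0],
    [0,0,0]
  ],
  "turn": [
    [0,0,0],
    [0,0,0],
    [0,0,0],
    [0,0,0],
    [0,0,0]
  ]
}}

```text
clock: 24.08
eef_pos: [0.5881, -0.3213, 0.0379]
orientation: [0.998, 0.067, 0.001, 0.001]
force: [0.5, 0.9, -2.9]
finger_gap: 0.0421
```

```bash
python3 -c "
from h import *; s=st()"
```

```text
t 24.07 p [ 0.5881 -0.3213  0.0379] yAng -82.29 zax [ 0.002 -0.001 -1.   ] F [ 0.48  0.86 -2.89] gap 0.0421 q [-0.08  0.63  0.71  1.64 -0.46  1.05 -0.66] holder [-0.0005  0.0882]
```

Call:
{"name": "jog_arm", "arguments": {
  "dp": [
    [0,0,-0.4],
    [0,0,-0.4],
    [0,0,-0.3],
    [0,0,-0.2],
    [0,0,0],
    [0,0,0]
  ],
  "turn": [
    [0,0,0],
    [0,0,0],
    [0,0,0],
    [0,0,0],
    [0,0,0],
    [0,0,0]
  ]
}}

```text
clock: 24.82
eef_pos: [0.587, -0.3206, 0.024]
orientation: [0.998, 0.067, 0.0, -0.0]
force: [-4.3, 2.8, 6.7]
finger_gap: 0.0427
```

```bash
python3 -c "
from h import *; s=st()"
```

```text
t 24.82 p [ 0.587  -0.3206  0.024 ] yAng -82.3 zax [ 0.     0.001 -1.   ] F [-4.29  2.78  6.71] gap 0.0427 q [-0.08  0.64  0.7   1.65 -0.47  1.03 -0.66] holder [-0.0013  0.0872]
```

Call:
{"name": "jog_arm", "arguments": {
  "dp": [
    [0,0,0],
    [0,0,0],
    [0,0,0],
    [0,0,0],
    [0,0,2],
    [0,0,5],
    [0,0,5],
    [0,0,5],
    [0,0,5],
    [0,0,2.5]
  ],
  "turn": [
    [0,0,0],
    [0,0,0],
    [0,0,0],
    [0,0,0],
    [0,0,0],
    [0,0,0],
    [0,0,0],
    [0,0,0],
    [0,0,0],
    [0,0,0]
  ],
  "claw": 0.45
}}

```text
clock: 26.08
eef_pos: [0.5873, -0.3216, 0.2729]
orientation: [0.998, 0.067, 0.002, 0.001]
force: [1.1, 0.1, -0.4]
finger_gap: 0.0617
```

```bash
python3 look.py 4
python3 -c "
import cv2
im=cv2.imread('pics/side4.png'); cv2.imwrite('pics/s6.png',cv2.resize(im[180:340,300:460],None,fx=4,fy=3.7))"
```

```text
t 26.07 p [ 0.5873 -0.3216  0.2729] yAng -82.34 zax [ 0.004 -0.002 -1.   ] F [ 1.13  0.12 -0.44] gap 0.0617 q [-0.14  0.44  0.83  1.38 -0.32  1.45 -0.76] holder [-0.0003  0.0874]
[268, 152, 15, 15, 172] [274.7 158.9] w [0.6456 0.2616 0.046 ] zdepth 0.048 H [-0.5709  0.2213]
[408, 181, 14, 14, 142] [413.9 187. ] w [ 0.5664 -0.1545  0.05  ] zdepth 0.052 H [-0.1687  0.0885]
[468, 181, 16, 39, 150] [477.4 195.3] w [ 0.5444 -0.3393  0.054 ] zdepth 0.021 H [0.0116 0.0425]
[248, 185, 15, 15, 178] [255.3 191.8] w [0.5452 0.3169 0.046 ] zdepth 0.047 H [-0.6388  0.1289]
[459, 191, 9, 50, 135] [462.9 215.5] w [ 0.4844 -0.2964  0.054 ] zdepth 0.019 H [-0.0387 -0.0113]
[250, 219, 15, 15, 179] [256.9 226.1] w [0.4432 0.3087 0.046 ] zdepth 0.048 H [-0.644   0.0268]
```

View pics/s6.png

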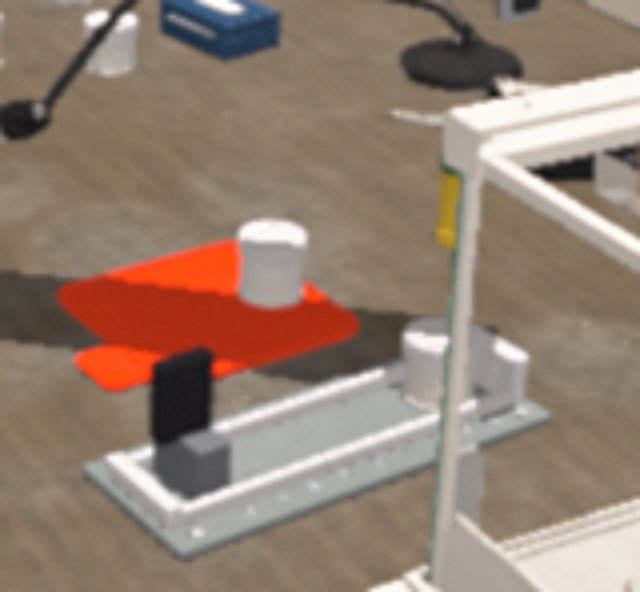

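View pics/top4.png

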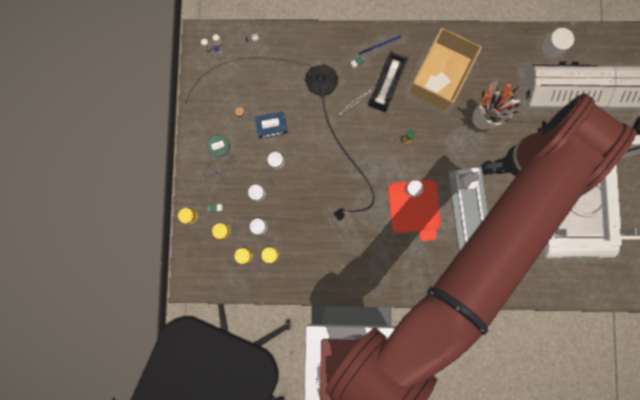

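Call:
{"name": "jog_arm", "arguments": {
  "dp": [
    [0.5,4.9,0],
    [0.5,4.9,0],
    [0.5,4.9,0],
    [0.5,4.9,0],
    [0.5,4.9,0],
    [0.5,4.9,0],
    [0.5,4.9,0],
    [0.5,4.9,0],
    [0.5,4.9,0],
    [0.5,4.9,0]
  ],
  "turn": [
    [0,0,0],
    [0,0,0],
    [0,0,0],
    [0,0,0],
    [0,0,0],
    [0,0,0],
    [0,0,0],
    [0,0,0],
    [0,0,0],
    [0,0,0]
  ]
}}

```text
clock: 27.42
eef_pos: [0.6368, 0.1707, 0.2681]
orientation: [0.998, 0.067, -0.0, 0.0]
force: [-0.1, 0.1, 0.2]
finger_gap: 0.0615
```

Call:
{"name": "jog_arm", "arguments": {
  "dp": [
    [0.4,4.7,0],
    [0.4,4.7,0],
    [0,0,-5],
    [0,0,-5],
    [0,0,-5],
    [0,0,0],
    [0,0,0]
  ],
  "turn": [
    [0,0,0],
    [0,0,0],
    [0,0,0],
    [0,0,0],
    [0,0,0],
    [0,0,0],
    [0,0,0]
  ]
}}

```text
clock: 28.3
eef_pos: [0.646, 0.2634, 0.1202]
orientation: [0.998, 0.067, 0.001, -0.0]
force: [0.7, 0.1, 0.6]
finger_gap: 0.0617
```

```bash
python3 -c "
from h import *; s=st(); print(np.array([.6456,.2617,.015])-s['eef_pos'])
snap('side','s7.png'); 
im=cv2.imread('pics/s7.png'); cv2.imwrite('pics/s7.png',cv2.resize(im[120:260,220:380],None,fx=4,fy=4))"
```

```text
t 28.3 p [0.646  0.2634 0.1202] yAng -82.31 zax [ 0.002  0.001 -1.   ] F [0.72 0.07 0.65] gap 0.0617 q [-0.88  0.56  0.61  1.49 -0.33  1.19 -1.65] holder [-0.5726  0.222 ]
[-0.000424   -0.00170856 -0.10523971]
```

View pics/s7.png

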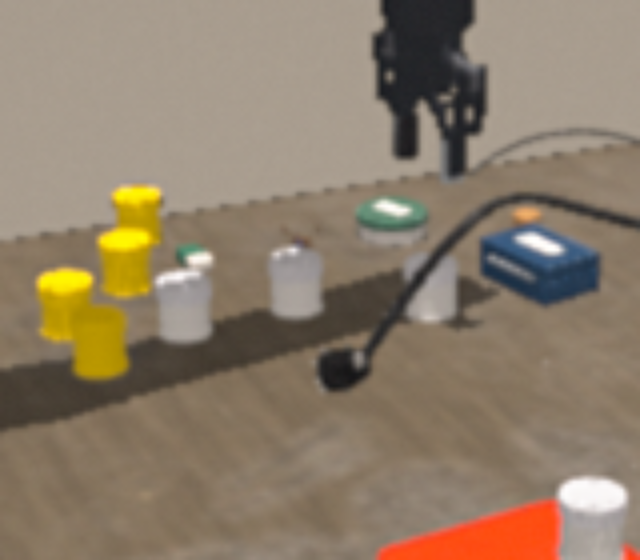

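Call:
{"name": "jog_arm", "arguments": {
  "dp": [
    [0,-0.2,-4],
    [0,0,-4],
    [0,0,-2.5],
    [0,0,0],
    [0,0,0]
  ],
  "turn": [
    [0,0,0],
    [0,0,0],
    [0,0,0],
    [0,0,0],
    [0,0,0]
  ]
}}

```text
clock: 28.98
eef_pos: [0.6467, 0.2618, 0.0157]
orientation: [0.998, 0.067, 0.002, -0.001]
force: [1.9, -0.3, 0.9]
finger_gap: 0.0615
```

Call:
{"name": "jog_arm", "arguments": {
  "dp": [
    [0,0,0],
    [0,0,0],
    [0,0,0],
    [0,0,0],
    [0,0,0],
    [0,0,1],
    [0,0,2],
    [0,0,2],
    [0,0,0],
    [0,0,0]
  ],
  "turn": [
    [0,0,0],
    [0,0,0],
    [0,0,0],
    [0,0,0],
    [0,0,0],
    [0,0,0],
    [0,0,0],
    [0,0,0],
    [0,0,0],
    [0,0,0]
  ],
  "claw": -1
}}

```text
clock: 30.22
eef_pos: [0.6448, 0.2615, 0.0629]
orientation: [0.998, 0.067, -0.0, -0.0]
force: [0.3, 0.5, -4.1]
finger_gap: 0.0421
```

```bash
python3 weigh.py
```

```text
[ 2.000e-02 -2.700e-01 -3.510e+00  0.000e+00  0.000e+00  1.000e-02
 -7.476e+01 -3.618e+01] [0.42 0.39 0.46 0.02 0.04 0.03 0.37 0.2 ]
[-4.2  -3.35 -3.53 -4.02 -2.92 -4.04 -3.26 -2.53 -3.34 -3.44 -3.6  -3.85]
t 30.82 p [0.6451 0.2614 0.063 ] yAng -82.3 zax [ 0. -0. -1.] F [-0.17  0.19 -3.85] gap 0.0424 q [-0.86  0.61  0.59  1.54 -0.36  1.1  -1.63] holder [-0.5707  0.2208]
```

Call:
{"name": "jog_arm", "arguments": {
  "dp": [
    [0,0,5.2],
    [0,0,5.2],
    [0,0,5.2],
    [0,0,5.2],
    [-0.9,-4.9,0],
    [-0.9,-4.9,0],
    [-0.9,-4.9,0],
    [-0.9,-4.9,0],
    [-0.9,-4.9,0],
    [-0.9,-4.9,0]
  ],
  "turn": [
    [0,0,0],
    [0,0,0],
    [0,0,0],
    [0,0,0],
    [0,0,0],
    [0,0,0],
    [0,0,0],
    [0,0,0],
    [0,0,0],
    [0,0,0]
  ]
}}

```text
clock: 32.08
eef_pos: [0.5905, -0.0343, 0.2713]
orientation: [0.998, 0.067, 0.0, -0.0]
force: [0.7, 0.7, -2.8]
finger_gap: 0.0423
```

Call:
{"name": "jog_arm", "arguments": {
  "dp": [
    [-0.9,-4.9,0],
    [-0.9,-4.9,0],
    [-0.9,-4.9,0],
    [-0.8,-4.9,0],
    [-0.8,-4.9,0],
    [-0.8,-4.9,0],
    [0,0,-5],
    [0,0,-5],
    [0,0,-5],
    [0,0,0]
  ],
  "turn": [
    [0,0,0],
    [0,0,0],
    [0,0,0],
    [0,0,0],
    [0,0,0],
    [0,0,0],
    [0,0,0],
    [0,0,0],
    [0,0,0],
    [0,0,0]
  ]
}}

```text
clock: 33.33
eef_pos: [0.5379, -0.3251, 0.1178]
orientation: [0.998, 0.067, -0.003, -0.002]
force: [-1.1, 0.5, -3.2]
finger_gap: 0.0417
```

```bash
python3 -c "
from h import *; s=st(); print(np.r_[hw(-.0005,.04),.03]-s['eef_pos'])
snap('side','s8.png'); 
im=cv2.imread('pics/s8.png'); cv2.imwrite('pics/s8.png',cv2.resize(im[180:340,300:460],None,fx=4,fy=3.7))"
```

```text
t 33.33 p [ 0.5379 -0.3251  0.1178] yAng -82.3 zax [-0.006  0.003 -1.   ] F [-1.11  0.52 -3.22] gap 0.0417 q [-0.15  0.48  0.83  1.68 -0.38  1.16 -0.66] holder [-0.0033  0.038 ]
[ 0.00235216 -0.00250464 -0.08781919]
```

View pics/s8.png

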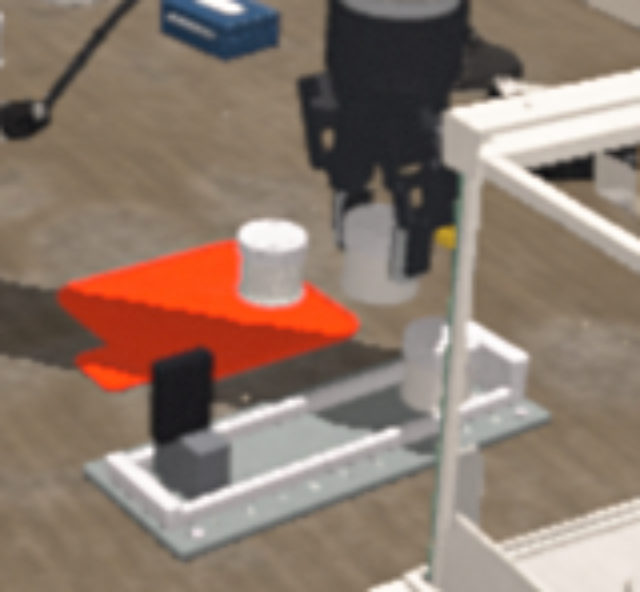

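Call:
{"name": "jog_arm", "arguments": {
  "dp": [
    [0.2,-0.2,-3],
    [0,0,-3],
    [0,0,-1.8],
    [0,0,0],
    [0,0,0]
  ],
  "turn": [
    [0,0,0],
    [0,0,0],
    [0,0,0],
    [0,0,0],
    [0,0,0]
  ]
}}

```text
clock: 34.0
eef_pos: [0.543, -0.3293, 0.0448]
orientation: [0.998, 0.067, 0.001, 0.001]
force: [0.8, -0.7, -2.6]
finger_gap: 0.0422
```

```bash
python3 -c "
from h import *; s=st(); print(np.r_[hw(-.0005,.04),.03]-s['eef_pos'])
snap('side','s9.png'); 
im=cv2.imread('pics/s9.png'); cv2.imwrite('pics/s9.png',cv2.resize(im[200:340,320:460],None,fx=4,fy=4))"
```

```text
t 34.0 p [ 0.543  -0.3293  0.0448] yAng -82.29 zax [ 0.002 -0.001 -1.   ] F [ 0.81 -0.67 -2.64] gap 0.0422 q [-0.11  0.57  0.77  1.73 -0.45  1.03 -0.61] holder [0.0016 0.0425]
[-0.00272673  0.00172378 -0.014789  ]
```

View pics/s9.png

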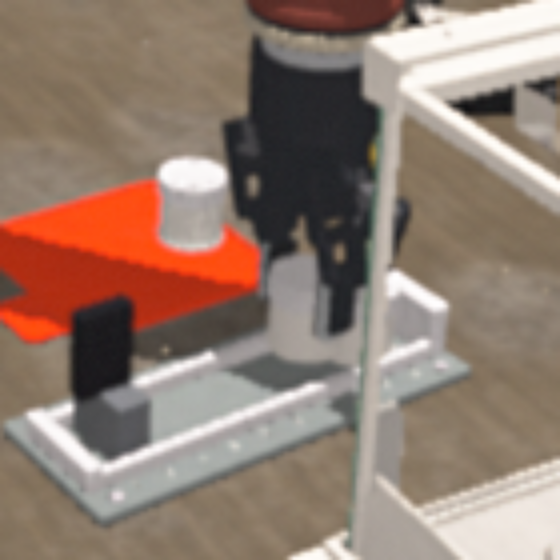

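Call:
{"name": "jog_arm", "arguments": {
  "dp": [
    [-0.27,0.17,0],
    [0,0,0],
    [0,0,0]
  ],
  "turn": [
    [0,0,0],
    [0,0,0],
    [0,0,0]
  ]
}}

```text
clock: 34.42
eef_pos: [0.5395, -0.3269, 0.0432]
orientation: [0.998, 0.067, 0.0, -0.0]
force: [0.5, -0.8, -3.9]
finger_gap: 0.0421
```

```bash
python3 -c "
from h import *; s=st(); print(np.r_[hw(-.0005,.04),.03]-s['eef_pos'])"
```

```text
t 34.42 p [ 0.5395 -0.3269  0.0432] yAng -82.29 zax [ 0.  0. -1.] F [ 0.5  -0.78 -3.92] gap 0.0421 q [-0.11  0.56  0.77  1.74 -0.45  1.03 -0.61] holder [-0.0013  0.0393]
[ 0.00083468 -0.00070485 -0.01322098]
```

Call:
{"name": "jog_arm", "arguments": {
  "dp": [
    [0.05,-0.05,-0.5],
    [0,0,-0.5],
    [0,0,-0.4],
    [0,0,-0.3],
    [0,0,-0.2],
    [0,0,0],
    [0,0,0]
  ],
  "turn": [
    [0,0,0],
    [0,0,0],
    [0,0,0],
    [0,0,0],
    [0,0,0],
    [0,0,0],
    [0,0,0]
  ]
}}

```text
clock: 35.3
eef_pos: [0.5399, -0.3275, 0.0241]
orientation: [0.998, 0.067, 0.0, 0.0]
force: [-0.5, -0.4, -2.4]
finger_gap: 0.0419
```

```bash
python3 -c "
from h import *; s=st()"
```

```text
t 35.3 p [ 0.5399 -0.3275  0.0241] yAng -82.29 zax [ 0.  0. -1.] F [-0.51 -0.39 -2.36] gap 0.0419 q [-0.1   0.59  0.76  1.75 -0.47  1.   -0.6 ] holder [-0.0007  0.0397]
```

Call:
{"name": "jog_arm", "arguments": {
  "dp": [
    [0,0,-0.08],
    [0,0,0]
  ],
  "turn": [
    [0,0,0],
    [0,0,0]
  ]
}}

```text
clock: 35.55
eef_pos: [0.54, -0.3275, 0.0236]
orientation: [0.998, 0.067, 0.0, -0.0]
force: [-1.7, 0.4, 1.7]
finger_gap: 0.0422
```

Call:
{"name": "jog_arm", "arguments": {
  "dp": [
    [0,0,0],
    [0,0,0],
    [0,0,0],
    [0,0,0],
    [0,0,2],
    [0,0,5],
    [0,0,5],
    [0,0,5],
    [0,0,5],
    [0,0,2.5]
  ],
  "turn": [
    [0,0,0],
    [0,0,0],
    [0,0,0],
    [0,0,0],
    [0,0,0],
    [0,0,0],
    [0,0,0],
    [0,0,0],
    [0,0,0],
    [0,0,0]
  ],
  "claw": 0.45
}}

```text
clock: 36.8
eef_pos: [0.54, -0.3285, 0.2729]
orientation: [0.998, 0.067, 0.002, 0.001]
force: [-0.5, 0.4, -0.9]
finger_gap: 0.0619
```

```bash
python3 look.py 5
python3 -c "
import cv2
im=cv2.imread('pics/side5.png'); cv2.imwrite('pics/s10.png',cv2.resize(im[140:340,220:460],None,fx=3,fy=3))"
```

```text
t 36.8 p [ 0.54   -0.3285  0.2729] yAng -82.34 zax [ 0.004 -0.002 -1.   ] F [-0.45  0.36 -0.92] gap 0.0619 q [-0.2   0.37  0.9   1.49 -0.29  1.42 -0.73] holder [0.0004 0.0396]
[458, 168, 22, 19, 222] [470.9 175.3] w [ 0.6034 -0.3211  0.054 ] zdepth 0.047 H [0.0013 0.1034]
[408, 181, 14, 15, 166] [414.5 187.9] w [ 0.564  -0.1563  0.05  ] zdepth 0.052 H [-0.1672  0.0858]
[248, 185, 15, 15, 177] [255.4 191.8] w [0.5452 0.3168 0.046 ] zdepth 0.048 H [-0.6387  0.129 ]
[471, 197, 16, 40, 152] [480.  211.9] w [ 0.4956 -0.3462  0.054 ] zdepth 0.021 H [ 0.0121 -0.0067]
[461, 207, 20, 48, 157] [467.2 235. ] w [ 0.4277 -0.3083  0.054 ] zdepth 0.021 H [-0.0343 -0.0691]
[250, 219, 15, 15, 178] [257. 226.] w [0.4433 0.3087 0.046 ] zdepth 0.048 H [-0.644   0.0269]
```

View pics/s10.png

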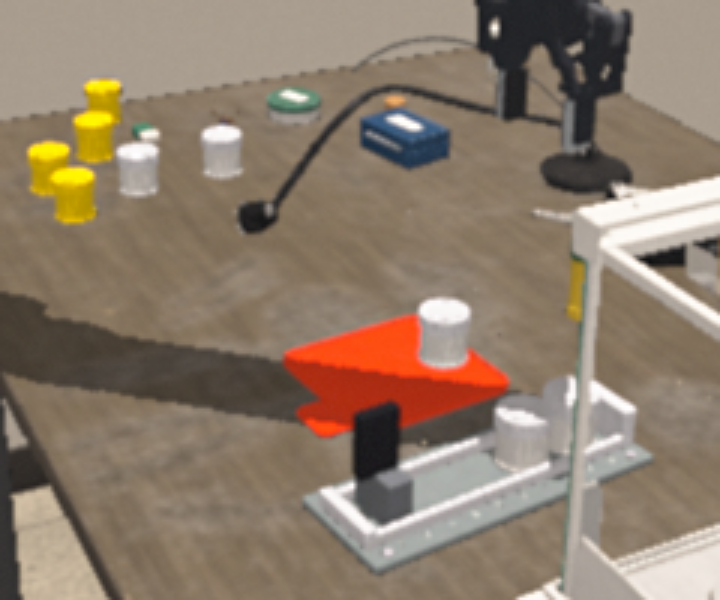

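Call:
{"name": "jog_arm", "arguments": {
  "dp": [
    [0.1,5,0],
    [0.1,5,0],
    [0.1,5,0],
    [0.1,5,0],
    [0.1,5,0],
    [0.1,5,0],
    [0,5,0],
    [0,5,0],
    [0,5,0],
    [0,5,0]
  ],
  "turn": [
    [0,0,0],
    [0,0,0],
    [0,0,0],
    [0,0,0],
    [0,0,0],
    [0,0,0],
    [0,0,0],
    [0,0,0],
    [0,0,0],
    [0,0,0]
  ]
}}

```text
clock: 38.15
eef_pos: [0.5454, 0.1738, 0.2683]
orientation: [0.998, 0.067, -0.0, -0.0]
force: [1.1, -0.3, 0.5]
finger_gap: 0.0619
```

Call:
{"name": "jog_arm", "arguments": {
  "dp": [
    [0,5,0],
    [0,5,0],
    [0,4.5,0],
    [0,0,-5],
    [0,0,-5],
    [0,0,-5],
    [0,0,0],
    [0,0,0]
  ],
  "turn": [
    [0,0,0],
    [0,0,0],
    [0,0,0],
    [0,0,0],
    [0,0,0],
    [0,0,0],
    [0,0,0],
    [0,0,0]
  ]
}}

```text
clock: 39.15
eef_pos: [0.5468, 0.3177, 0.1203]
orientation: [0.998, 0.067, 0.001, -0.0]
force: [1.9, 1.0, 0.3]
finger_gap: 0.0618
```

```bash
python3 -c "
from h import *; s=st(); print(np.array([.5452,.3168,.015])-s['eef_pos'])
snap('side','s11.png'); 
im=cv2.imread('pics/s11.png'); cv2.imwrite('pics/s11.png',cv2.resize(im[120:260,220:380],None,fx=4,fy=4))"
```

```text
t 39.15 p [0.5468 0.3177 0.1203] yAng -82.31 zax [ 0.002  0.001 -1.   ] F [1.88 1.04 0.35] gap 0.0618 q [-1.03  0.41  0.55  1.67 -0.23  1.13 -1.85] holder [-0.6394  0.1307]
[-0.00160353 -0.00092436 -0.10525966]
```

View pics/s11.png

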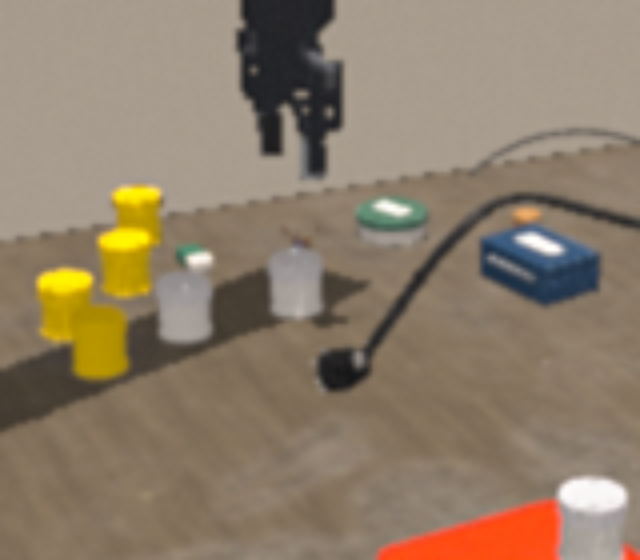

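Call:
{"name": "jog_arm", "arguments": {
  "dp": [
    [-0.15,-0.1,-4],
    [0,0,-4],
    [0,0,-2.5],
    [0,0,0],
    [0,0,0]
  ],
  "turn": [
    [0,0,0],
    [0,0,0],
    [0,0,0],
    [0,0,0],
    [0,0,0]
  ]
}}

```text
clock: 39.83
eef_pos: [0.5459, 0.3174, 0.0157]
orientation: [0.998, 0.067, 0.001, -0.001]
force: [0.1, 0.3, -0.6]
finger_gap: 0.0622
```

Call:
{"name": "jog_arm", "arguments": {
  "dp": [
    [0,0,0],
    [0,0,0],
    [0,0,0],
    [0,0,0],
    [0,0,0],
    [0,0,1],
    [0,0,2],
    [0,0,2],
    [0,0,0],
    [0,0,0]
  ],
  "turn": [
    [0,0,0],
    [0,0,0],
    [0,0,0],
    [0,0,0],
    [0,0,0],
    [0,0,0],
    [0,0,0],
    [0,0,0],
    [0,0,0],
    [0,0,0]
  ],
  "claw": -1
}}

```text
clock: 41.08
eef_pos: [0.5441, 0.3166, 0.0631]
orientation: [0.998, 0.067, -0.0, -0.0]
force: [-0.9, -0.3, -3.7]
finger_gap: 0.0423
```

```bash
python3 weigh.py
```

```text
[ 6.000e-02  1.100e-01 -3.120e+00 -1.000e-02  1.000e-02 -2.000e-02
 -6.484e+01 -3.571e+01] [0.36 0.33 0.62 0.02 0.02 0.03 0.32 0.18]
[-3.01 -3.61 -3.24 -2.86 -1.75 -2.61 -3.41 -3.01 -2.5  -4.14 -3.38 -3.9 ]
t 41.67 p [0.5444 0.3165 0.0631] yAng -82.29 zax [-0. -0. -1.] F [ 0.04  0.84 -3.9 ] gap 0.0426 q [-1.01  0.47  0.53  1.72 -0.27  1.03 -1.82] holder [-0.6386  0.1281]
```

Call:
{"name": "jog_arm", "arguments": {
  "dp": [
    [0,0,5.2],
    [0,0,5.2],
    [0,0,5.2],
    [0,0,5.2],
    [-0.4,-5,0],
    [-0.4,-5,0],
    [-0.4,-5,0],
    [-0.4,-5,0],
    [-0.4,-5,0],
    [-0.4,-5,0]
  ],
  "turn": [
    [0,0,0],
    [0,0,0],
    [0,0,0],
    [0,0,0],
    [0,0,0],
    [0,0,0],
    [0,0,0],
    [0,0,0],
    [0,0,0],
    [0,0,0]
  ]
}}

```text
clock: 42.92
eef_pos: [0.52, 0.0148, 0.2714]
orientation: [0.998, 0.067, 0.0, -0.0]
force: [0.7, 1.1, -2.4]
finger_gap: 0.0421
```

Call:
{"name": "jog_arm", "arguments": {
  "dp": [
    [-0.4,-5,0],
    [-0.4,-5,0],
    [-0.4,-5,0],
    [-0.4,-5,0],
    [-0.4,-5,0],
    [-0.4,-5,0],
    [-0.3,-4.8,0],
    [0,0,0],
    [0,0,0]
  ],
  "turn": [
    [0,0,0],
    [0,0,0],
    [0,0,0],
    [0,0,0],
    [0,0,0],
    [0,0,0],
    [0,0,0],
    [0,0,0],
    [0,0,0]
  ]
}}

```text
clock: 44.05
eef_pos: [0.4933, -0.3313, 0.271]
orientation: [0.998, 0.067, -0.0, -0.0]
force: [0.3, 1.3, -3.2]
finger_gap: 0.0422
```

```bash
python3 -c "
from h import *; s=st(); print(np.r_[hw(-.0005,-.007),.03]-s['eef_pos'])"
```

```text
t 44.05 p [ 0.4933 -0.3313  0.271 ] yAng -82.32 zax [-0.     0.001 -1.   ] F [ 0.29  1.29 -3.23] gap 0.0422 q [-0.3   0.3   1.03  1.58 -0.26  1.4  -0.69] holder [-0.003 -0.007]
[ 0.0003662  -0.00246277 -0.24102162]
```

Call:
{"name": "jog_arm", "arguments": {
  "dp": [
    [0,-0.25,-5],
    [0,0,-5],
    [0,0,-5],
    [0,0,-5],
    [0,0,-2.7],
    [0,0,0],
    [0,0,0]
  ],
  "turn": [
    [0,0,0],
    [0,0,0],
    [0,0,0],
    [0,0,0],
    [0,0,0],
    [0,0,0],
    [0,0,0]
  ]
}}

```text
clock: 44.92
eef_pos: [0.4946, -0.3336, 0.0457]
orientation: [0.998, 0.068, 0.001, 0.0]
force: [-0.7, -0.5, -3.3]
finger_gap: 0.0421
```

```bash
python3 -c "
from h import *; s=st(); print(np.r_[hw(-.0005,-.007),.03]-s['eef_pos'])
snap('side','s12.png'); 
im=cv2.imread('pics/s12.png'); cv2.imwrite('pics/s12.png',cv2.resize(im[200:340,320:460],None,fx=4,fy=4))"
```

```text
t 44.92 p [ 0.4946 -0.3336  0.0457] yAng -82.21 zax [ 0.002 -0.    -1.   ] F [-0.74 -0.5  -3.27] gap 0.0421 q [-0.16  0.53  0.88  1.83 -0.48  1.01 -0.53] holder [-0.0005 -0.0061]
[-0.00092001 -0.00011153 -0.01566827]
```

View pics/s12.png

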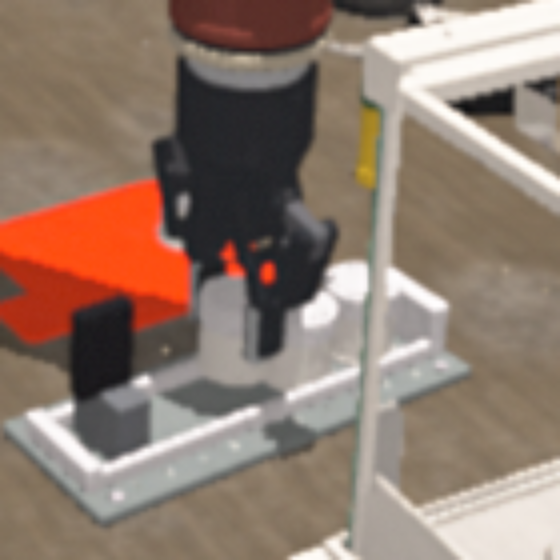

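Call:
{"name": "jog_arm", "arguments": {
  "dp": [
    [-0.1,0,-0.8],
    [0,0,-0.6],
    [0,0,-0.3],
    [0,0,-0.2],
    [0,0,0],
    [0,0,0]
  ],
  "turn": [
    [0,0,0],
    [0,0,0],
    [0,0,0],
    [0,0,0],
    [0,0,0],
    [0,0,0]
  ]
}}

```text
clock: 45.72
eef_pos: [0.4924, -0.334, 0.0253]
orientation: [0.998, 0.067, 0.0, 0.0]
force: [-0.5, 0.5, -2.6]
finger_gap: 0.0421
```

```bash
python3 -c "
from h import *; s=st()"
```

```text
t 45.73 p [ 0.4924 -0.334   0.0253] yAng -82.29 zax [ 0. -0. -1.] F [-0.49  0.48 -2.63] gap 0.0421 q [-0.15  0.55  0.86  1.84 -0.5   0.97 -0.51] holder [-0.0004 -0.0083]
```

Call:
{"name": "jog_arm", "arguments": {
  "dp": [
    [0.12,0,0],
    [0,0,-0.12],
    [0,0,-0.08],
    [0,0,0]
  ],
  "turn": [
    [0,0,0],
    [0,0,0],
    [0,0,0],
    [0,0,0]
  ]
}}

```text
clock: 46.22
eef_pos: [0.4937, -0.334, 0.0236]
orientation: [0.998, 0.067, 0.0, -0.0]
force: [-1.7, 1.5, 4.2]
finger_gap: 0.0419
```

```bash
python3 -c "
from h import *; s=st()"
```

```text
t 46.23 p [ 0.4937 -0.334   0.0236] yAng -82.3 zax [ 0.  0. -1.] F [-1.66  1.45  4.23] gap 0.0419 q [-0.14  0.56  0.85  1.84 -0.5   0.97 -0.51] holder [-0.0003 -0.007 ]
```

Call:
{"name": "jog_arm", "arguments": {
  "dp": [
    [0,0,0],
    [0,0,0],
    [0,0,0],
    [0,0,0],
    [0,0,2],
    [0,0,5],
    [0,0,5],
    [0,0,5],
    [0,0,5],
    [0,0,2.5]
  ],
  "turn": [
    [0,0,0],
    [0,0,0],
    [0,0,0],
    [0,0,0],
    [0,0,0],
    [0,0,0],
    [0,0,0],
    [0,0,0],
    [0,0,0],
    [0,0,0]
  ],
  "claw": 0.45
}}

```text
clock: 47.48
eef_pos: [0.4937, -0.335, 0.2725]
orientation: [0.998, 0.067, 0.002, 0.001]
force: [-0.4, -0.6, -0.6]
finger_gap: 0.0621
```

```bash
python3 look.py 6
python3 -c "
import cv2
im=cv2.imread('pics/side6.png'); cv2.imwrite('pics/s13.png',cv2.resize(im[140:340,220:460],None,fx=3,fy=3))"
```

```text
t 47.48 p [ 0.4937 -0.335   0.2725] yAng -82.35 zax [ 0.004 -0.001 -1.   ] F [-0.37 -0.56 -0.62] gap 0.0621 q [-0.3   0.31  1.03  1.58 -0.27  1.4  -0.68] holder [ 0.0008 -0.0072]
[458, 168, 24, 35, 422] [471.9 182.9] w [ 0.5808 -0.3237  0.054 ] zdepth 0.054 H [0.001  0.0807]
[408, 181, 14, 15, 166] [414.5 187.9] w [ 0.564  -0.1563  0.05  ] zdepth 0.052 H [-0.1672  0.0858]
[473, 213, 14, 24, 109] [480.8 221.3] w [ 0.4683 -0.3482  0.054 ] zdepth 0.023 H [ 0.0105 -0.0341]
[250, 219, 15, 15, 177] [257. 226.] w [0.4434 0.3086 0.046 ] zdepth 0.047 H [-0.6438  0.0269]
[463, 222, 25, 33, 134] [470.8 243.4] w [ 0.4035 -0.3184  0.054 ] zdepth 0.022 H [-0.0275 -0.0944]
```

View pics/s13.png

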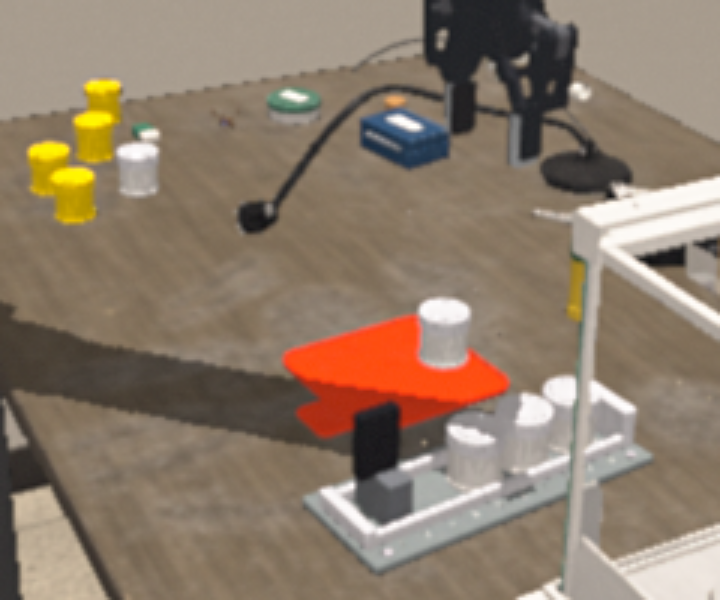

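Call:
{"name": "jog_arm", "arguments": {
  "dp": [
    [-0.1,5,0],
    [-0.1,5,0],
    [-0.2,5,0],
    [-0.2,5,0],
    [-0.2,5,0],
    [-0.2,5,0],
    [-0.6,5,0],
    [-0.6,5,0],
    [-0.6,5,0],
    [-0.6,5,0]
  ],
  "turn": [
    [0,0,0],
    [0,0,0],
    [0,0,0],
    [0,0,0],
    [0,0,0],
    [0,0,0],
    [0,0,0],
    [0,0,0],
    [0,0,0],
    [0,0,0]
  ]
}}

```text
clock: 48.82
eef_pos: [0.459, 0.1671, 0.2683]
orientation: [0.998, 0.067, -0.0, -0.0]
force: [0.9, 0.5, -0.1]
finger_gap: 0.0618
```

Call:
{"name": "jog_arm", "arguments": {
  "dp": [
    [-0.6,5,0],
    [-0.6,5,0],
    [-0.5,4.4,0],
    [0,0,-5],
    [0,0,-5],
    [0,0,-5],
    [0,0,0],
    [0,0,0]
  ],
  "turn": [
    [0,0,0],
    [0,0,0],
    [0,0,0],
    [0,0,0],
    [0,0,0],
    [0,0,0],
    [0,0,0],
    [0,0,0]
  ]
}}

```text
clock: 49.82
eef_pos: [0.4435, 0.3104, 0.1201]
orientation: [0.998, 0.067, 0.001, -0.0]
force: [0.2, -0.4, 0.7]
finger_gap: 0.0617
```

```bash
python3 -c "
from h import *; s=st(); print(np.array([.4434,.3087,.018])-s['eef_pos'])
snap('side','s14.png'); 
im=cv2.imread('pics/s14.png'); cv2.imwrite('pics/s14.png',cv2.resize(im[120:260,200:360],None,fx=4,fy=4))"
```

```text
t 49.83 p [0.4435 0.3104 0.1201] yAng -82.32 zax [ 0.001  0.001 -1.   ] F [ 0.15 -0.43  0.74] gap 0.0617 q [-1.14  0.21  0.5   1.89 -0.12  1.07 -2.03] holder [-0.6456  0.0273]
[-5.85884478e-05 -1.66965435e-03 -1.02070913e-01]
```

View pics/s14.png

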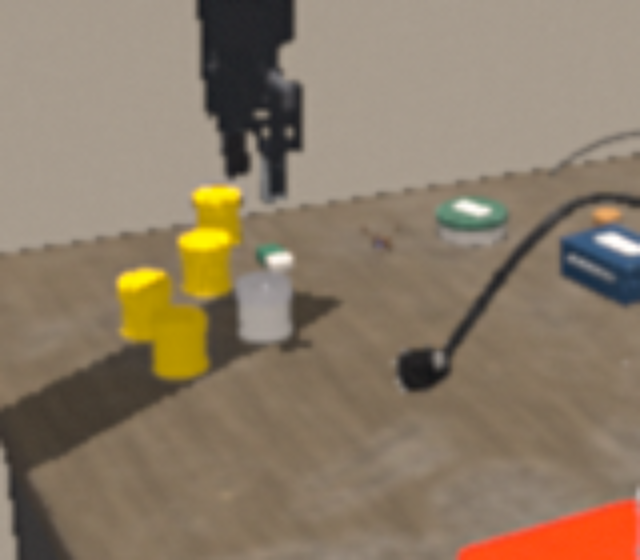

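Call:
{"name": "jog_arm", "arguments": {
  "dp": [
    [0,-0.17,-4],
    [0,0,-4],
    [0,0,-2.1],
    [0,0,0],
    [0,0,0]
  ],
  "turn": [
    [0,0,0],
    [0,0,0],
    [0,0,0],
    [0,0,0],
    [0,0,0]
  ]
}}

```text
clock: 50.5
eef_pos: [0.4438, 0.3094, 0.0193]
orientation: [0.998, 0.067, 0.001, -0.001]
force: [0.3, -0.3, 1.0]
finger_gap: 0.0613
```

Call:
{"name": "jog_arm", "arguments": {
  "dp": [
    [0,0,0],
    [0,0,0],
    [0,0,0],
    [0,0,0],
    [0,0,0],
    [0,0,1],
    [0,0,2],
    [0,0,2],
    [0,0,0],
    [0,0,0]
  ],
  "turn": [
    [0,0,0],
    [0,0,0],
    [0,0,0],
    [0,0,0],
    [0,0,0],
    [0,0,0],
    [0,0,0],
    [0,0,0],
    [0,0,0],
    [0,0,0]
  ],
  "claw": -1
}}

```text
clock: 51.75
eef_pos: [0.4421, 0.3082, 0.0667]
orientation: [0.998, 0.067, -0.0, 0.0]
force: [0.1, -0.7, -2.9]
finger_gap: 0.042
```

```bash
python3 weigh.py
```

```text
[ 6.000e-02  3.000e-02 -3.400e+00  0.000e+00  1.000e-02 -0.000e+00
 -5.079e+01 -3.512e+01] [0.46 0.5  0.35 0.02 0.03 0.03 0.26 0.14]
[-3.51 -3.74 -3.32 -2.71 -3.   -3.47 -3.36 -3.18 -3.43 -3.31 -3.64 -4.14]
t 52.35 p [0.4426 0.3084 0.0672] yAng -82.29 zax [-0. -0. -1.] F [ 0.47  0.41 -4.14] gap 0.0419 q [-1.12  0.28  0.49  1.94 -0.16  0.96 -1.99] holder [-0.6438  0.0261]
```

Call:
{"name": "jog_arm", "arguments": {
  "dp": [
    [0,0,-2],
    [0,0,-1.5],
    [0,0,-0.8],
    [0,0,-0.4],
    [0,0,0],
    [0,0,0]
  ],
  "turn": [
    [0,0,0],
    [0,0,0],
    [0,0,0],
    [0,0,0],
    [0,0,0],
    [0,0,0]
  ]
}}

```text
clock: 53.1
eef_pos: [0.4429, 0.3086, 0.0207]
orientation: [0.998, 0.067, 0.0, -0.0]
force: [-0.3, -0.0, -3.0]
finger_gap: 0.0422
```

```bash
python3 -c "
from h import *; s=st()"
```

```text
t 53.1 p [0.4429 0.3086 0.0207] yAng -82.29 zax [ 0.001  0.001 -1.   ] F [-0.27 -0.03 -2.95] gap 0.0422 q [-1.1   0.35  0.47  1.97 -0.21  0.87 -1.95] holder [-0.644   0.0265]
```

Call:
{"name": "jog_arm", "arguments": {
  "dp": [
    [0,0,-0.15],
    [0,0,0],
    [0,0,0]
  ],
  "turn": [
    [0,0,0],
    [0,0,0],
    [0,0,0]
  ]
}}

```text
clock: 53.48
eef_pos: [0.4429, 0.3087, 0.0193]
orientation: [0.998, 0.067, 0.0, -0.0]
force: [-1.4, -1.4, 5.7]
finger_gap: 0.0419
```

Call:
{"name": "jog_arm", "arguments": {
  "dp": [
    [0,0,0],
    [0,0,0],
    [0,0,0],
    [0,0,0.6],
    [0,0,0],
    [0,0,0]
  ],
  "turn": [
    [0,0,0],
    [0,0,0],
    [0,0,0],
    [0,0,0],
    [0,0,0],
    [0,0,0]
  ],
  "claw": 0.45
}}

```text
clock: 54.22
eef_pos: [0.4426, 0.3085, 0.0248]
orientation: [0.998, 0.067, 0.0, -0.0]
force: [-0.7, -0.2, -0.4]
finger_gap: 0.0618
```

Call:
{"name": "jog_arm", "arguments": {
  "dp": [
    [0,0,0],
    [0,0,0],
    [0,0,0],
    [0,0,0],
    [0,0,0]
  ],
  "turn": [
    [0,0,0],
    [0,0,0],
    [0,0,0],
    [0,0,0],
    [0,0,0]
  ],
  "claw": -1
}}

```text
clock: 54.85
eef_pos: [0.4426, 0.3085, 0.0251]
orientation: [0.998, 0.067, -0.0, -0.0]
force: [-2.2, -1.2, 6.1]
finger_gap: 0.0417
```

```bash
python3 -c "
from h import *; s=st()
snap('side','s15.png'); 
im=cv2.imread('pics/s15.png'); cv2.imwrite('pics/s15.png',cv2.resize(im[140:240,210:310],None,fx=6,fy=6))"
```

```text
t 54.85 p [0.4426 0.3085 0.0251] yAng -82.28 zax [-0.  0. -1.] F [-2.22 -1.21  6.09] gap 0.0417 q [-1.1   0.34  0.47  1.97 -0.2   0.88 -1.95] holder [-0.6439  0.0261]
```

View pics/s15.png

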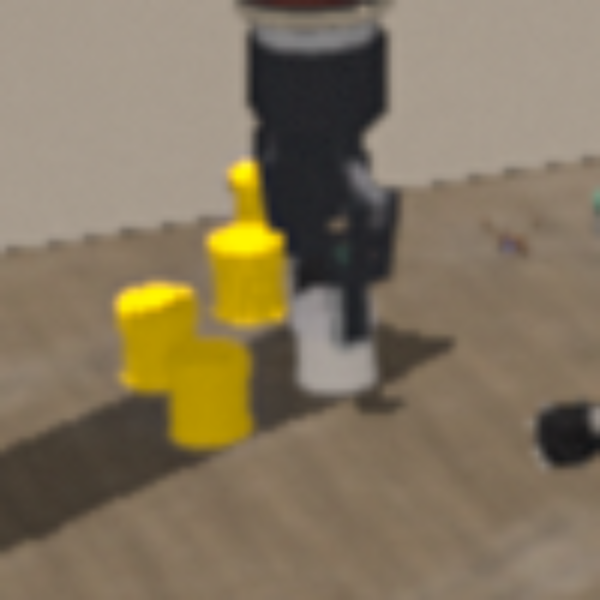

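Call:
{"name": "jog_arm", "arguments": {
  "dp": [
    [0,0,3],
    [0,0,5.4],
    [0,0,5.4],
    [0,0,5.4],
    [0,0,5.4],
    [0.5,-5,0],
    [0.5,-5,0],
    [0.5,-5,0],
    [0.5,-5,0],
    [0.5,-5,0]
  ],
  "turn": [
    [0,0,0],
    [0,0,0],
    [0,0,0],
    [0,0,0],
    [0,0,0],
    [0,0,0],
    [0,0,0],
    [0,0,0],
    [0,0,0],
    [0,0,0]
  ]
}}

```text
clock: 56.15
eef_pos: [0.4671, 0.0565, 0.2702]
orientation: [0.998, 0.067, -0.0, -0.0]
force: [0.4, -0.4, -3.3]
finger_gap: 0.0413
```

Call:
{"name": "jog_arm", "arguments": {
  "dp": [
    [0.5,-5,0],
    [-0.3,-5,0],
    [-0.3,-5,0],
    [-0.3,-5,0],
    [-0.4,-5,0],
    [-0.4,-5,0],
    [-0.4,-5,0],
    [-0.4,-4.8,0],
    [0,0,0],
    [0,0,0]
  ],
  "turn": [
    [0,0,0],
    [0,0,0],
    [0,0,0],
    [0,0,0],
    [0,0,0],
    [0,0,0],
    [0,0,0],
    [0,0,0],
    [0,0,0],
    [0,0,0]
  ]
}}

```text
clock: 57.4
eef_pos: [0.4471, -0.3395, 0.2701]
orientation: [0.998, 0.067, -0.001, -0.0]
force: [1.2, 0.7, -3.6]
finger_gap: 0.0416
```

```bash
python3 -c "
from h import *; s=st(); print(np.r_[hw(-.0005,-.0535),.033]-s['eef_pos'])
snap('side','s16.png'); 
im=cv2.imread('pics/s16.png'); cv2.imwrite('pics/s16.png',cv2.resize(im[140:340,260:460],None,fx=3,fy=3))"
```

```text
t 57.4 p [ 0.4471 -0.3395  0.2701] yAng -82.37 zax [-0.001  0.001 -1.   ] F [ 1.2   0.68 -3.61] gap 0.0416 q [-0.46  0.27  1.25  1.67 -0.26  1.39 -0.62] holder [-0.0008 -0.054 ]
[ 0.00053004 -0.00026416 -0.2370532 ]
```

View pics/s16.png

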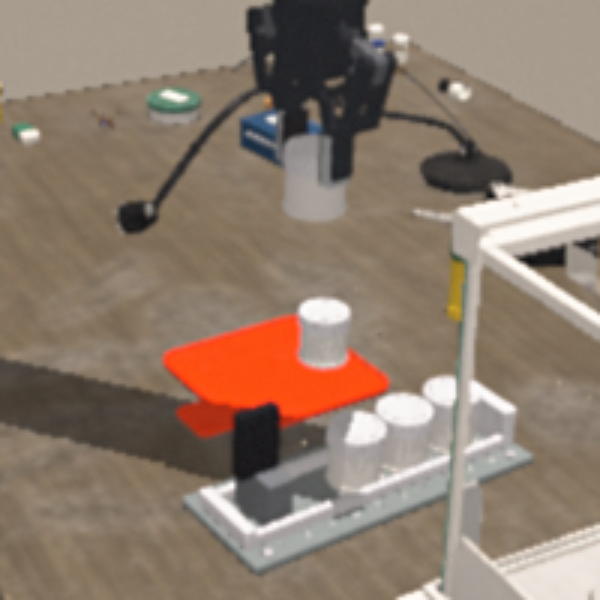

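Descend to just above the wall tops (seated TCP z would be 0.033).

Call:
{"name": "jog_arm", "arguments": {
  "dp": [
    [0,0,-5],
    [0,0,-5],
    [0,0,-4],
    [0,0,-3],
    [0,0,-2],
    [0,0,0],
    [0,0,0]
  ],
  "turn": [
    [0,0,0],
    [0,0,0],
    [0,0,0],
    [0,0,0],
    [0,0,0],
    [0,0,0],
    [0,0,0]
  ]
}}

```text
clock: 58.32
eef_pos: [0.4485, -0.3397, 0.0819]
orientation: [0.998, 0.068, 0.001, 0.0]
force: [0.3, -0.3, -3.4]
finger_gap: 0.0419
```

```bash
python3 -c "
from h import *; s=st(); print(np.r_[hw(-.0005,-.0535),.033]-s['eef_pos'])
snap('side','s17.png'); 
im=cv2.imread('pics/s17.png'); cv2.imwrite('pics/s17.png',cv2.resize(im[180:340,300:460],None,fx=3.7,fy=3.7))"
```

```text
t 58.33 p [ 0.4485 -0.3397  0.0819] yAng -82.25 zax [ 0.002 -0.001 -1.   ] F [ 0.26 -0.29 -3.43] gap 0.0419 q [-0.28  0.47  1.06  1.89 -0.47  1.06 -0.46] holder [-0.0004 -0.0526]
[-8.74731273e-04 -5.21037555e-05 -4.89205581e-02]
```

View pics/s17.png

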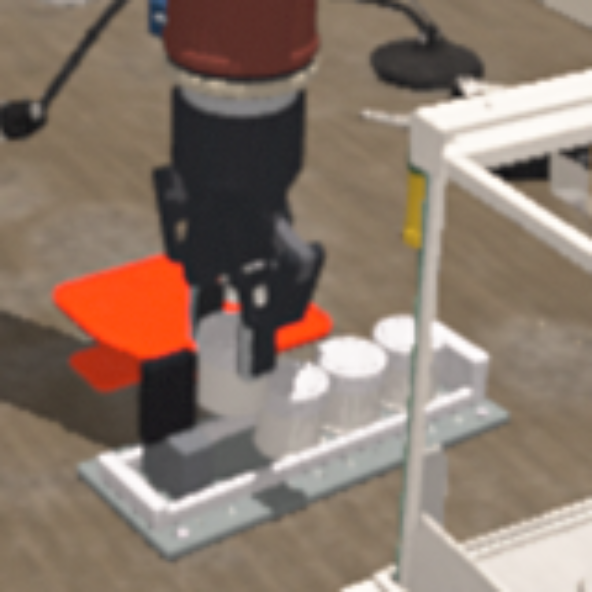

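Call:
{"name": "jog_arm", "arguments": {
  "dp": [
    [-0.08,0,-1],
    [0,0,-1],
    [0,0,-1],
    [0,0,0],
    [0,0,0]
  ],
  "turn": [
    [0,0,0],
    [0,0,0],
    [0,0,0],
    [0,0,0],
    [0,0,0]
  ]
}}

```text
clock: 59.0
eef_pos: [0.4468, -0.3399, 0.0508]
orientation: [0.998, 0.067, -0.0, 0.0]
force: [0.7, 0.7, -3.4]
finger_gap: 0.0414
```

```bash
python3 -c "
from h import *; s=st(); print(np.r_[hw(-.0005,-.0535),.033]-s['eef_pos'])"
```

```text
t 59.0 p [ 0.4468 -0.3399  0.0508] yAng -82.3 zax [-0. -0. -1.] F [ 0.72  0.74 -3.44] gap 0.0414 q [-0.25  0.51  1.02  1.91 -0.51  1.01 -0.43] holder [-0.0005 -0.0543]
[ 8.41702806e-04  6.39516230e-05 -1.77684802e-02]
```

Call:
{"name": "jog_arm", "arguments": {
  "dp": [
    [0.06,0,-0.6],
    [0,0,-0.5],
    [0,0,-0.4],
    [0,0,-0.2],
    [0,0,0],
    [0,0,0]
  ],
  "turn": [
    [0,0,0],
    [0,0,0],
    [0,0,0],
    [0,0,0],
    [0,0,0],
    [0,0,0]
  ]
}}

```text
clock: 59.75
eef_pos: [0.4474, -0.3397, 0.0338]
orientation: [0.998, 0.067, 0.0, 0.0]
force: [0.2, -0.1, -3.6]
finger_gap: 0.0413
```

```bash
python3 -c "
from h import *; s=st(); print(np.r_[hw(-.0005,-.0535),.033]-s['eef_pos'])
snap('side','s18.png'); 
im=cv2.imread('pics/s18.png'); cv2.imwrite('pics/s18.png',cv2.resize(im[180:340,300:460],None,fx=3.7,fy=3.7))"
```

```text
t 59.75 p [ 0.4474 -0.3397  0.0338] yAng -82.3 zax [ 0. -0. -1.] F [ 0.16 -0.07 -3.64] gap 0.0413 q [-0.23  0.53  1.    1.92 -0.54  0.98 -0.41] holder [-0.0006 -0.0537]
[ 1.76524072e-04 -8.32887525e-05 -8.20376044e-04]
```

View pics/s18.png

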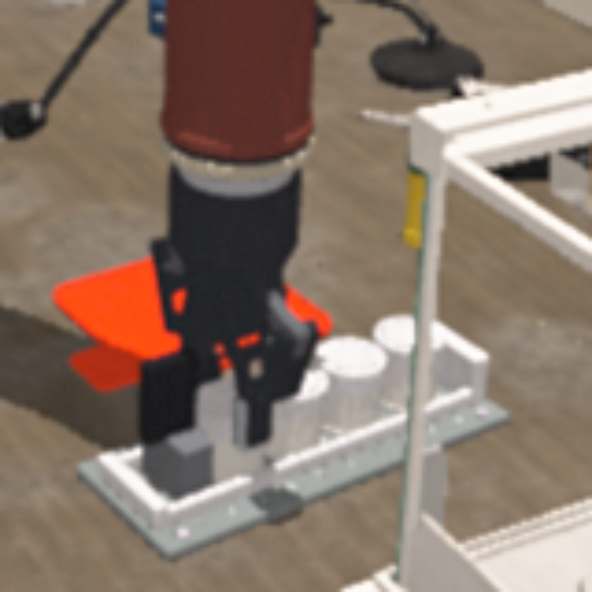

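Call:
{"name": "jog_arm", "arguments": {
  "dp": [
    [0,0,-0.1],
    [0,0,-0.05],
    [0,0,0]
  ],
  "turn": [
    [0,0,0],
    [0,0,0],
    [0,0,0]
  ]
}}

```text
clock: 60.18
eef_pos: [0.4476, -0.3397, 0.0332]
orientation: [0.998, 0.067, 0.0, -0.0]
force: [-4.7, 3.8, 10.8]
finger_gap: 0.0413
```

```bash
python3 -c "
from h import *; s=st()"
```

```text
t 60.17 p [ 0.4476 -0.3397  0.0332] yAng -82.3 zax [ 0.001  0.001 -1.   ] F [-4.65  3.81 10.77] gap 0.0413 q [-0.22  0.53  1.    1.92 -0.54  0.98 -0.41] holder [-0.0005 -0.0535]
```

Seated at the expected height. Release and rise, then check all five.

Call:
{"name": "jog_arm", "arguments": {
  "dp": [
    [0,0,0],
    [0,0,0],
    [0,0,0],
    [0,0,0],
    [0,0,2],
    [0,0,5],
    [0,0,5],
    [0,0,5],
    [0,0,4],
    [0,0,0]
  ],
  "turn": [
    [0,0,0],
    [0,0,0],
    [0,0,0],
    [0,0,0],
    [0,0,0],
    [0,0,0],
    [0,0,0],
    [0,0,0],
    [0,0,0],
    [0,0,0]
  ],
  "claw": 0.45
}}

```text
clock: 61.42
eef_pos: [0.4482, -0.3411, 0.2461]
orientation: [0.998, 0.067, 0.002, 0.001]
force: [-1.0, 0.8, -0.4]
finger_gap: 0.0617
```

```bash
python3 look.py 7
python3 -c "
import cv2
im=cv2.imread('pics/side7.png'); cv2.imwrite('pics/s19.png',cv2.resize(im[190:340,290:450],None,fx=4,fy=4))
im=cv2.imread('pics/top7.png'); cv2.imwrite('pics/t19.png',cv2.resize(im[150:270,370:510],None,fx=5,fy=5))"
```

```text
t 61.42 p [ 0.4482 -0.3411  0.2461] yAng -82.33 zax [ 0.005 -0.002 -1.   ] F [-0.98  0.85 -0.35] gap 0.0617 q [-0.45  0.29  1.24  1.71 -0.28  1.34 -0.6 ] holder [ 0.0008 -0.0531]
[458, 168, 26, 51, 622] [473.  190.5] w [ 0.5583 -0.3267  0.054 ] zdepth 0.055 H [0.001 0.058]
[457, 175, 5, 30, 61] [459.  189.1] w [ 0.5617 -0.2859  0.054 ] zdepth 0.02 H [-0.039   0.0667]
[408, 181, 14, 15, 166] [414.5 187.9] w [ 0.564  -0.1563  0.05  ] zdepth 0.052 H [-0.1672  0.0858]
[465, 238, 23, 17, 90] [473.6 249.9] w [ 0.3848 -0.3264  0.054 ] zdepth 0.024 H [-0.022 -0.114]
```

View pics/s19.png

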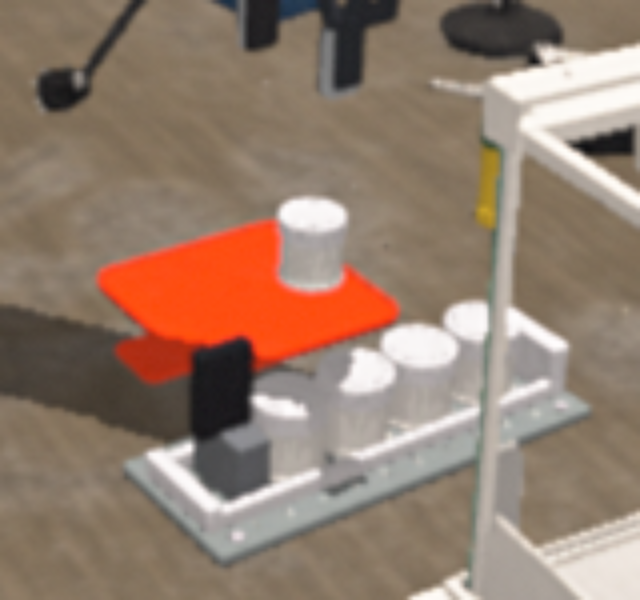

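View pics/t19.png

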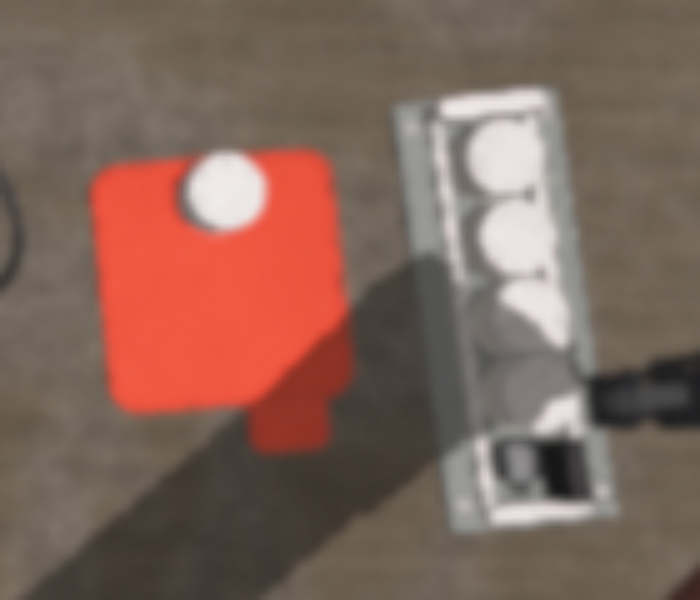

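Call:
{"name": "jog_arm", "arguments": {
  "dp": [
    [-2.2,-0.2,2],
    [-2.3,-0.2,0],
    [0,0,0],
    [0,0,0]
  ],
  "turn": [
    [0,0,0],
    [0,0,0],
    [0,0,0],
    [0,0,0]
  ],
  "claw": 0.2,
  "squeeze": 30
}}

```text
clock: 62.02
eef_pos: [0.4029, -0.3428, 0.2617]
orientation: [0.998, 0.068, -0.0, -0.0]
force: [0.0, 0.8, 0.8]
finger_gap: 0.0514
```

```bash
python3 -c "
from h import *; s=st(); print(np.r_[hw(-.0006,-.098),.066]-s['eef_pos'])"
```

```text
t 62.02 p [ 0.4029 -0.3428  0.2617] yAng -82.24 zax [-0.     0.001 -1.   ] F [0.04 0.75 0.75] gap 0.0514 q [-0.57  0.13  1.31  1.75 -0.13  1.36 -0.66] holder [-0.0033 -0.0982]
[ 0.00059902 -0.00266815 -0.19572852]
```

Call:
{"name": "jog_arm", "arguments": {
  "dp": [
    [0,-0.26,-4],
    [0,0,-5],
    [0,0,-4],
    [0,0,-3],
    [0,0,-2],
    [0,0,-1.4],
    [0,0,0],
    [0,0,0]
  ],
  "turn": [
    [0,0,0],
    [0,0,0],
    [0,0,0],
    [0,0,0],
    [0,0,0],
    [0,0,0],
    [0,0,0],
    [0,0,0]
  ]
}}

```text
clock: 63.02
eef_pos: [0.403, -0.3466, 0.069]
orientation: [0.998, 0.067, 0.001, 0.0]
force: [-0.3, -0.6, 0.7]
finger_gap: 0.0514
```

```bash
python3 -c "
from h import *; s=st(); print(np.r_[hw(-.0006,-.098),.066]-s['eef_pos'])
snap('side','s20.png'); 
im=cv2.imread('pics/s20.png'); cv2.imwrite('pics/s20.png',cv2.resize(im[190:340,290:450],None,fx=4,fy=4))"
```

```text
t 63.02 p [ 0.403  -0.3466  0.069 ] yAng -82.29 zax [ 0.001 -0.001 -1.   ] F [-0.33 -0.59  0.67] gap 0.0514 q [-0.27  0.42  1.08  1.97 -0.44  1.01 -0.42] holder [ 0.0004 -0.0986]
[ 0.00050615  0.00112359 -0.00303036]
```

View pics/s20.png

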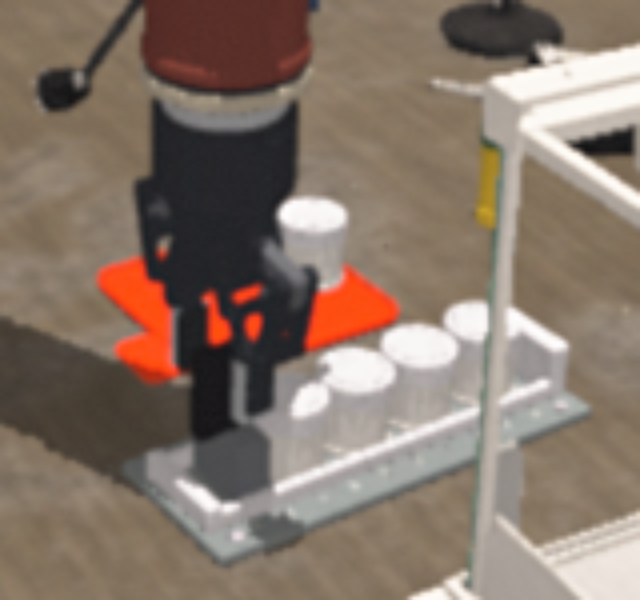

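Call:
{"name": "jog_arm", "arguments": {
  "dp": [
    [0.05,0.1,-0.2],
    [0,0,0],
    [0,0,0]
  ],
  "turn": [
    [0,0,0],
    [0,0,0],
    [0,0,0]
  ]
}}

```text
clock: 63.45
eef_pos: [0.403, -0.3452, 0.0664]
orientation: [0.998, 0.067, 0.0, -0.0]
force: [0.8, -1.0, -0.4]
finger_gap: 0.0512
```

Call:
{"name": "jog_arm", "arguments": {
  "dp": [
    [0,0,0],
    [0,0,0],
    [0,0,0],
    [0,0,0],
    [0,0,0],
    [0,0,0]
  ],
  "turn": [
    [0,0,0],
    [0,0,0],
    [0,0,0],
    [0,0,0],
    [0,0,0],
    [0,0,0]
  ],
  "claw": -1
}}

```text
clock: 64.2
eef_pos: [0.4029, -0.3454, 0.0663]
orientation: [0.998, 0.067, 0.0, 0.0]
force: [-0.2, -1.1, 1.0]
finger_gap: 0.0115
```

Call:
{"name": "jog_arm", "arguments": {
  "dp": [
    [0.25,0.033,0],
    [0.25,0.033,0],
    [0.25,0.033,0],
    [0.25,0.033,0],
    [0,0,0]
  ],
  "turn": [
    [0,0,0],
    [0,0,0],
    [0,0,0],
    [0,0,0],
    [0,0,0]
  ]
}}

```text
clock: 64.82
eef_pos: [0.4124, -0.3442, 0.0663]
orientation: [0.998, 0.067, -0.0, 0.0]
force: [-3.9, -2.7, 5.2]
finger_gap: 0.0114
```

```bash
python3 -c "
from h import *; s=st()"
```

```text
t 64.83 p [ 0.4124 -0.3442  0.0663] yAng -82.32 zax [-0.001 -0.    -1.   ] F [-3.91 -2.67  5.17] gap 0.0114 q [-0.27  0.44  1.07  1.96 -0.45  1.01 -0.42] holder [-0.0007 -0.0889]
```

Call:
{"name": "jog_arm", "arguments": {
  "dp": [
    [0.1,0.013,0],
    [0.1,0.013,0],
    [0.1,0.013,0],
    [0.1,0.013,0],
    [0,0,0]
  ],
  "turn": [
    [0,0,0],
    [0,0,0],
    [0,0,0],
    [0,0,0],
    [0,0,0]
  ]
}}

```text
clock: 65.45
eef_pos: [0.4155, -0.3438, 0.0663]
orientation: [0.998, 0.067, -0.001, -0.0]
force: [-8.0, -2.3, 8.4]
finger_gap: 0.0116
```

Call:
{"name": "jog_arm", "arguments": {
  "dp": [
    [0.1,0.013,0],
    [0.1,0.013,0],
    [0,0,0]
  ],
  "turn": [
    [0,0,0],
    [0,0,0],
    [0,0,0]
  ]
}}

```text
clock: 65.82
eef_pos: [0.4169, -0.3437, 0.0663]
orientation: [0.998, 0.066, -0.001, -0.0]
force: [-10.8, -0.2, 11.2]
finger_gap: 0.0115
```

```bash
python3 -c "
from h import *; s=st()"
```

```text
t 65.83 p [ 0.4169 -0.3437  0.0663] yAng -82.38 zax [-0.003  0.001 -1.   ] F [-10.77  -0.18  11.2 ] gap 0.0115 q [-0.26  0.44  1.07  1.95 -0.46  1.01 -0.43] holder [-0.0006 -0.0845]
```

Call:
{"name": "jog_arm", "arguments": {
  "dp": [
    [0.06,0.008,0],
    [0.06,0.008,0],
    [0,0,0]
  ],
  "turn": [
    [0,0,0],
    [0,0,0],
    [0,0,0]
  ]
}}

```text
clock: 66.2
eef_pos: [0.4179, -0.3435, 0.0663]
orientation: [0.998, 0.066, -0.001, -0.0]
force: [-12.0, -0.5, 11.1]
finger_gap: 0.0117
```

Call:
{"name": "jog_arm", "arguments": {
  "dp": [
    [0.06,0.008,0],
    [0.06,0.008,0],
    [0,0,0]
  ],
  "turn": [
    [0,0,0],
    [0,0,0],
    [0,0,0]
  ]
}}

```text
clock: 66.58
eef_pos: [0.4191, -0.3434, 0.0662]
orientation: [0.998, 0.066, -0.001, -0.0]
force: [-10.9, -0.5, 11.8]
finger_gap: 0.0113
```

```bash
python3 -c "
from h import *; s=st()"; python3 look.py 8;python3 -c "
import cv2
im=cv2.imread('pics/side8.png'); cv2.imwrite('pics/s21.png',cv2.resize(im[230:330,310:450],None,fx=5.5,fy=5.5))
im=cv2.imread('pics/top8.png'); cv2.imwrite('pics/t21.png',cv2.resize(im[160:260,440:510],None,fx=6,fy=6))"
```

```text
t 66.58 p [ 0.4191 -0.3434  0.0662] yAng -82.39 zax [-0.003  0.001 -1.   ] F [-10.86  -0.54  11.75] gap 0.0113 q [-0.26  0.45  1.06  1.95 -0.46  1.02 -0.43] holder [-0.0007 -0.0822]
t 66.58 p [ 0.4191 -0.3434  0.0662] yAng -82.39 zax [-0.003  0.001 -1.   ] F [-10.86  -0.54  11.75] gap 0.0113 q [-0.26  0.45  1.06  1.95 -0.46  1.02 -0.43] holder [-0.0007 -0.0822]
[458, 168, 28, 59, 731] [473.5 193.1] w [ 0.5508 -0.328   0.054 ] zdepth 0.055 H [0.0013 0.0504]
[457, 175, 7, 38, 87] [459.7 194. ] w [ 0.5473 -0.2878  0.054 ] zdepth 0.019 H [-0.039   0.0521]
[408, 181, 14, 15, 166] [414.5 187.9] w [ 0.564  -0.1563  0.05  ] zdepth 0.052 H [-0.1672  0.0858]
[468, 249, 21, 6, 79] [477.9 251.8] w [ 0.3797 -0.3385  0.054 ] zdepth 0.026 H [-0.0106 -0.1206]
```

View pics/s21.png

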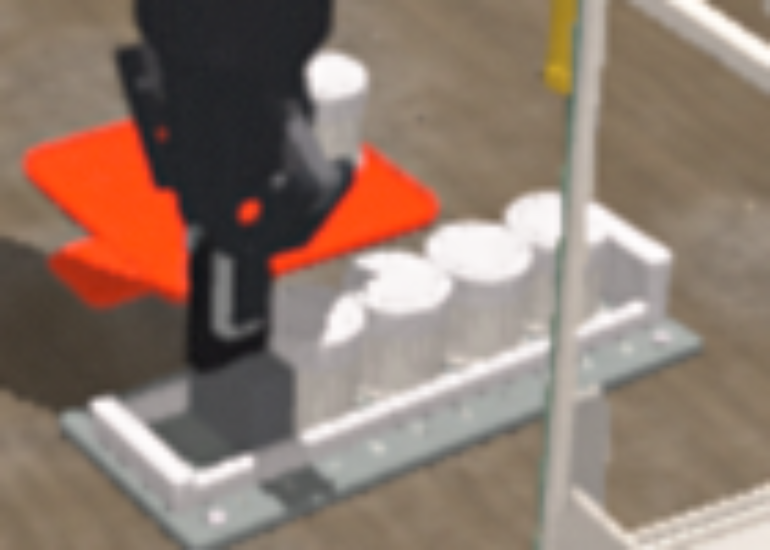

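View pics/t21.png

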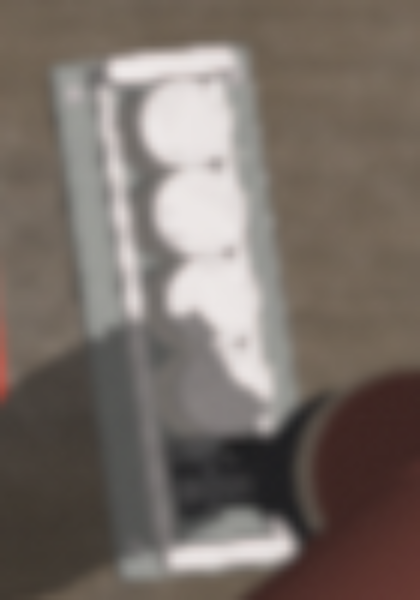

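Call:
{"name": "jog_arm", "arguments": {
  "dp": [
    [0.05,0.007,0],
    [0.05,0.007,0],
    [0,0,0]
  ],
  "turn": [
    [0,0,0],
    [0,0,0],
    [0,0,0]
  ]
}}

```text
clock: 67.05
eef_pos: [0.4201, -0.3432, 0.0663]
orientation: [0.998, 0.066, -0.001, -0.0]
force: [-10.1, -1.2, 11.8]
finger_gap: 0.0118
```

Call:
{"name": "jog_arm", "arguments": {
  "dp": [
    [0.04,0.005,0],
    [0.03,0.004,0],
    [0,0,0]
  ],
  "turn": [
    [0,0,0],
    [0,0,0],
    [0,0,0]
  ]
}}

```text
clock: 67.42
eef_pos: [0.4208, -0.3432, 0.0663]
orientation: [0.998, 0.066, -0.001, -0.0]
force: [-11.1, -1.0, 10.7]
finger_gap: 0.0118
```

Call:
{"name": "jog_arm", "arguments": {
  "dp": [
    [0.03,0.004,0],
    [0,0,0]
  ],
  "turn": [
    [0,0,0],
    [0,0,0]
  ]
}}

```text
clock: 67.68
eef_pos: [0.421, -0.3431, 0.0663]
orientation: [0.998, 0.066, -0.001, -0.0]
force: [-12.0, -1.0, 11.9]
finger_gap: 0.0116
```

Call:
{"name": "jog_arm", "arguments": {
  "dp": [
    [0.04,0.005,0],
    [0,0,0]
  ],
  "turn": [
    [0,0,0],
    [0,0,0]
  ]
}}

```text
clock: 67.92
eef_pos: [0.4215, -0.3431, 0.0663]
orientation: [0.998, 0.066, -0.001, -0.0]
force: [-10.7, -1.0, 11.9]
finger_gap: 0.0114
```

Call:
{"name": "jog_arm", "arguments": {
  "dp": [
    [0.03,0.004,0],
    [0,0,0]
  ],
  "turn": [
    [0,0,0],
    [0,0,0]
  ]
}}

```text
clock: 68.18
eef_pos: [0.4216, -0.3431, 0.0662]
orientation: [0.998, 0.066, -0.002, -0.0]
force: [-11.8, 0.1, 11.3]
finger_gap: 0.0116
```

Call:
{"name": "jog_arm", "arguments": {
  "dp": [
    [0.03,0.004,0],
    [0,0,0]
  ],
  "turn": [
    [0,0,0],
    [0,0,0]
  ]
}}

```text
clock: 68.42
eef_pos: [0.422, -0.343, 0.0663]
orientation: [0.998, 0.066, -0.002, -0.0]
force: [-11.3, -0.8, 11.5]
finger_gap: 0.0116
```

Call:
{"name": "jog_arm", "arguments": {
  "dp": [
    [0.03,0.004,0],
    [0,0,0]
  ],
  "turn": [
    [0,0,0],
    [0,0,0]
  ]
}}

```text
clock: 68.68
eef_pos: [0.4223, -0.343, 0.0663]
orientation: [0.998, 0.066, -0.002, -0.0]
force: [-12.2, -0.7, 11.8]
finger_gap: 0.0116
```

Call:
{"name": "jog_arm", "arguments": {
  "dp": [
    [0.03,0.004,0],
    [0,0,0]
  ],
  "turn": [
    [0,0,0],
    [0,0,0]
  ]
}}

```text
clock: 68.92
eef_pos: [0.4223, -0.343, 0.0663]
orientation: [0.998, 0.066, -0.002, -0.001]
force: [-12.7, -0.6, 13.0]
finger_gap: 0.0119
```

Call:
{"name": "jog_arm", "arguments": {
  "dp": [
    [0.03,0.004,0],
    [0,0,0]
  ],
  "turn": [
    [0,0,0],
    [0,0,0]
  ]
}}

```text
clock: 69.18
eef_pos: [0.4224, -0.343, 0.0663]
orientation: [0.998, 0.066, -0.002, -0.001]
force: [-13.6, -0.7, 14.5]
finger_gap: 0.0116
```

```bash
python3 look.py 9;python3 -c "
import cv2
im=cv2.imread('pics/side9.png'); cv2.imwrite('pics/s22.png',cv2.resize(im[230:330,310:450],None,fx=5.5,fy=5.5))
im=cv2.imread('pics/top9.png'); cv2.imwrite('pics/t22.png',cv2.resize(im[160:260,440:510],None,fx=6,fy=6))"
```

```text
t 69.17 p [ 0.4224 -0.343   0.0663] yAng -82.41 zax [-0.004  0.001 -1.   ] F [-13.6   -0.71  14.47] gap 0.0116 q [-0.26  0.45  1.06  1.94 -0.46  1.02 -0.43] holder [-0.0006 -0.0789]
[458, 168, 28, 58, 720] [473.4 192.4] w [ 0.5528 -0.3277  0.054 ] zdepth 0.055 H [0.0013 0.0524]
[457, 175, 7, 37, 86] [459.7 193.6] w [ 0.5485 -0.2877  0.054 ] zdepth 0.02 H [-0.039   0.0533]
[408, 181, 14, 15, 166] [414.5 187.9] w [ 0.564  -0.1563  0.05  ] zdepth 0.052 H [-0.1672  0.0858]
[468, 247, 20, 8, 78] [477.5 251.6] w [ 0.3802 -0.3376  0.054 ] zdepth 0.025 H [-0.0115 -0.1201]
```

View pics/s22.png

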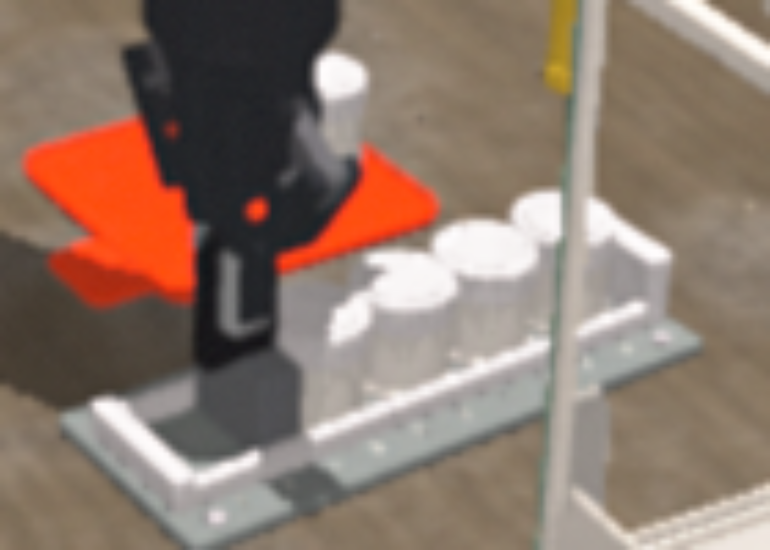

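View pics/t22.png

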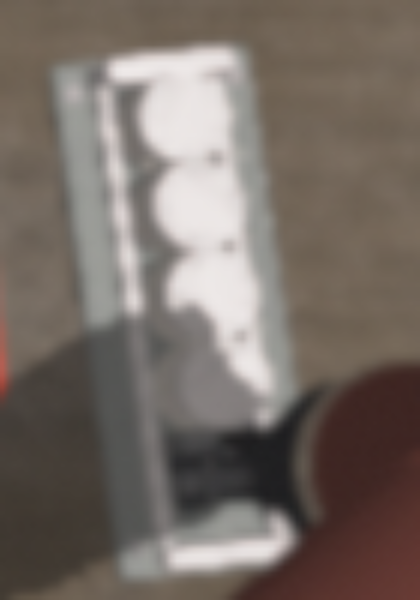

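Call:
{"name": "jog_arm", "arguments": {
  "dp": [
    [0.04,0.005,0],
    [0,0,0]
  ],
  "turn": [
    [0,0,0],
    [0,0,0]
  ]
}}

```text
clock: 69.53
eef_pos: [0.4225, -0.343, 0.0663]
orientation: [0.998, 0.066, -0.002, -0.001]
force: [-15.1, -0.3, 15.6]
finger_gap: 0.0116
```

Call:
{"name": "jog_arm", "arguments": {
  "dp": [
    [0.04,0.005,0],
    [0,0,0]
  ],
  "turn": [
    [0,0,0],
    [0,0,0]
  ]
}}

```text
clock: 69.78
eef_pos: [0.4225, -0.343, 0.0663]
orientation: [0.998, 0.066, -0.002, -0.001]
force: [-16.5, 0.1, 15.4]
finger_gap: 0.0118
```

Force climbs (16.5 N) with no further travel: the row is against the stop. Now relax nearly to zero force, open and rise.

Call:
{"name": "jog_arm", "arguments": {
  "dp": [
    [-0.08,-0.01,0],
    [0,0,0]
  ],
  "turn": [
    [0,0,0],
    [0,0,0]
  ]
}}

```text
clock: 70.03
eef_pos: [0.4225, -0.343, 0.0663]
orientation: [0.998, 0.066, -0.002, -0.001]
force: [-13.6, -0.1, 13.2]
finger_gap: 0.0115
```

Call:
{"name": "jog_arm", "arguments": {
  "dp": [
    [0,0,0],
    [0,0,0],
    [0,0,0],
    [0,0,0],
    [0,0,2],
    [0,0,4],
    [0,0,5],
    [0,0,5],
    [0,0,4],
    [0,0,0]
  ],
  "turn": [
    [0,0,0],
    [0,0,0],
    [0,0,0],
    [0,0,0],
    [0,0,0],
    [0,0,0],
    [0,0,0],
    [0,0,0],
    [0,0,0],
    [0,0,0]
  ],
  "claw": 0.2
}}

```text
clock: 71.28
eef_pos: [0.426, -0.3438, 0.2699]
orientation: [0.998, 0.067, 0.003, 0.001]
force: [0.0, 0.1, -0.4]
finger_gap: 0.0515
```

Call:
{"name": "jog_arm", "arguments": {
  "dp": [
    [2,5,1],
    [2,5,1],
    [2,5,1],
    [0,5,0],
    [0,5,0],
    [0,5,0],
    [0,5,0],
    [0,5,0],
    [0,0,0],
    [0,0,0]
  ],
  "turn": [
    [0,0,0],
    [0,0,0],
    [0,0,0],
    [0,0,0],
    [0,0,0],
    [0,0,0],
    [0,0,0],
    [0,0,0],
    [0,0,0],
    [0,0,0]
  ]
}}

```text
clock: 72.53
eef_pos: [0.4851, 0.0568, 0.296]
orientation: [0.998, 0.067, -0.0, 0.0]
force: [0.1, -0.8, -0.1]
finger_gap: 0.0512
```

```bash
python3 look.py 10;python3 -c "
import cv2
im=cv2.imread('pics/side10.png'); cv2.imwrite('pics/s23.png',cv2.resize(im[220:330,310:450],None,fx=5.4,fy=5.4))
im=cv2.imread('pics/top10.png'); cv2.imwrite('pics/t23.png',cv2.resize(im[160:260,380:510],None,fx=6,fy=6))"
```

```text
t 72.53 p [0.4851 0.0568 0.296 ] yAng -82.33 zax [-0.    -0.001 -1.   ] F [ 0.15 -0.83 -0.14] gap 0.0512 q [-1.17 -0.11  0.91  1.78  0.09  1.43 -1.71] holder [-0.3888  0.0354]
[458, 168, 28, 63, 861] [473.7 198.2] w [ 0.5355 -0.3285  0.054 ] zdepth 0.055 H [-0.0002  0.0352]
[457, 175, 32, 80, 246] [468.3 227.1] w [ 0.4508 -0.3118  0.054 ] zdepth 0.021 H [-0.0278 -0.0466]
[408, 181, 14, 15, 165] [414.6 187.8] w [ 0.5641 -0.1564  0.05  ] zdepth 0.052 H [-0.1672  0.086 ]
```

View pics/s23.png

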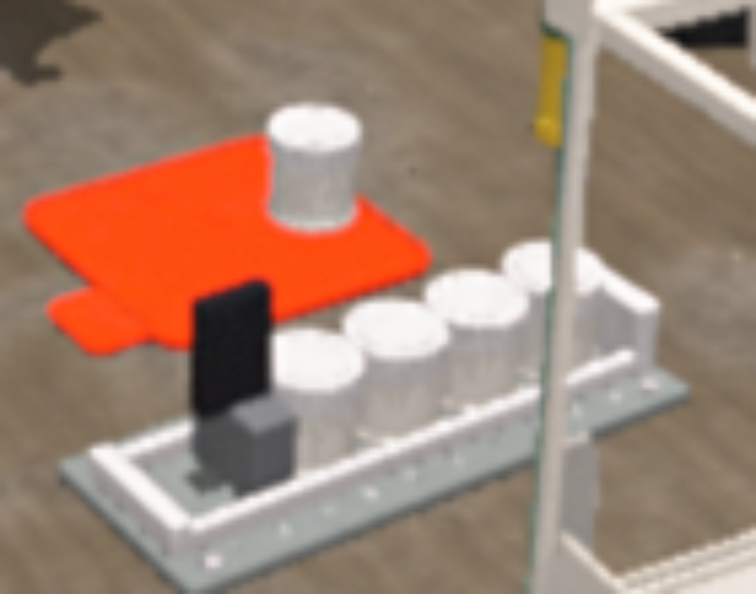

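View pics/t23.png

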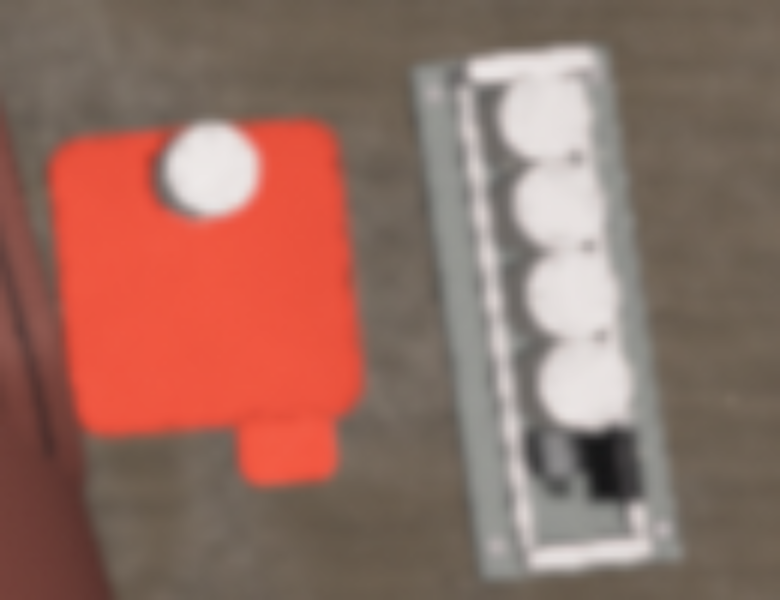

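Run:
```python
from h import *
T=np.load('/tmp/top10.npz'); P=cloud('top',T['d'])
m=(P[...,2]>.085)&(P[...,2]<.115)&(abs(P[...,1]+.34)<.06)&(P[...,0]>.35)&(P[...,0]<.48)
q=np.array([wh(p) for p in P[m]]); print('fin top H',q.mean(0),q.min(0),q.max(0))
# pot tops in holder coords
hsv=cv2.cvtColor(T['im'],cv2.COLOR_RGB2GRAY)
m=((P[...,2]>.048)&(P[...,2]<.064)&(hsv>150))
q=np.array([wh(p) for p in P[m]]); q=q[(abs(q[:,0])<.03)&(abs(q[:,1])<.111)]
print(q[:,1].min(),q[:,1].max())
from scipy.cluster.vq import kmeans
print(np.sort(kmeans(q,np.array([[0,.093],[0,.049],[0,.005],[0,-.039]]))[0],0))
st(); job.job_done(); st()
```

```text
fin top H [-0.00462358 -0.07836742] [-0.00996756 -0.09584155] [ 0.00234502 -0.06101917]
-0.06039711923192125 0.11084307602899254
[[-0.00380122 -0.03863483]
 [-0.00309228  0.0052828 ]
 [-0.00277522  0.04902019]
 [-0.00249352  0.0918233 ]]
t 72.62 p [0.4852 0.0562 0.2962] yAng -82.42 zax [-0.  0. -1.] F [ 0.33 -0.78 -0.94] gap 0.0514 q [-1.17 -0.11  0.91  1.78  0.09  1.43 -1.71] holder [-0.3882  0.0355]
the job is handed in; nothing more can be done
the job is handed in; nothing more can be done
```

I sorted all five pots, closed up the row and handed the job in after about 73 s of robot time; no verdict was reported.

- **Sorting:** Four pots read 3.1–3.7 N when lifted, so I took them as filled and stood them in the channel. One read about 0.8 N, so I took it as empty and stood it upright on the tray, about 24 mm inside the nearest edge.
- **Closing the row:** I drew the follower fully back first. At the end I slid it up about 19.6 mm, where the force rose to 16.5 N with no further travel, so I let go and moved clear. The expected travel was 19 mm; the 0.6 mm difference is within my measuring error.
- **Last picture:** The pot centres along the channel measured about 92, 49, 5 and -39 mm (ideal 93, 49, 5 and -39). The fin was centred near -78 mm (expected -79), so the row is closed up.
- **Disagreement:** The depth image put the pots 2.5–3.8 mm to one side of the channel's middle line, and the follower's fin 4.6 mm to the same side. The fin cannot be that far off in its channel. When I gripped it, it was centred within about 1 mm, so I put most of this down to camera error.
- **Bystanders:** I never worked near the eraser, the glue stick or the yellow look-alikes. I checked them only by eye in the pictures along the way, not by a final measurement.

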